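Regrip a pupil's mallet in the sloped rest and hang it in its ring

ROBOT

A 6-joint arm with a two-finger parallel gripper is mounted at the origin on the work surface. World frame = base frame: x ahead of the robot, y to its left, z up, the work surface at z = 0. Lengths are in m, angles in rad, forces in N, time in s.
With the tool pointing down it reaches from about 0.325 to 0.9 m from the base axis. Payload 3.5 kg.
Tool frame: the origin (TCP) lies at the very end of the fingers, on their centre line; the grasp point (between the pads) lies 19 mm behind it; z points along the fingers, y is the direction in which the jaws open and shut (so a half turn about z gives the same grasp; the last joint's range is limited). The gripper opens to 85 mm and grips with 20 to 120 N. Pads are 22 mm wide; open, the fingers measure 114 mm over their backs; the gripper's body (76 mm by 85 mm) begins 54 mm behind the grasp point. The pads swing forward as they close: fully open they stand 13 mm farther back than shut.
Start: joints at [1.016, 0.276, -0.026, 1.268, 0, 1.467], TCP at [0.273, 0.562, 0.231] pointing down, gripper open.
Joint ranges: [-3.12, 3.12], [-0.85, 1.88], [-1.08, 1.24], [-1.95, 2.15], [-1.57, 1.53], [-3.14, 3.14]. Speed limits (rad/s): [2.57, 2.57, 3.14, 3.14, 3.14, 3.14].

INTERFACE

Orientations are given as a unit quaternion [x, y, z, w].
In Python, from cell import env gives the robot as it stands.
- The arm moves only by the shell command python3 -m handwheel 'ROWS' [FORCE]. ROWS is a JSON object of lists of equal length, an entry for each row: "slide": the shift along the tool's x, y, z in cm, a list of three; "dr": the turn, a rotation vector about the tool's x, y, z in degrees, a list of three; "grip": the closure, from 0 (fully open) to 1 (shut). A call has 1 to 8 rows; each row is the pose to reach, as a shift and turn from the pose measured when the call began, along the tool's axes at that moment; what a row does not reach only later rows make up. A row lasts 1/8 s, in which the tool goes at most 62.5 mm and 10.7 degrees, less where a joint would pass 70% of its speed; a pose out of reach is approached as far as the arm can. A call with a gripper value outside its range is refused whole. The fingers move at their own pace and stop on an object; FORCE is the grip in N (left out, the last holds). Time passes only in rows, so rows that repeat a pose let the fingers close. It gives the time, the measured TCP pose, the force and the opening at its end, in the units of the state.
- env.observe(): the state, without advancing time (a new reading comes with each control period).
- env.grab_frame(name): name is "side" or "top"; returns (picture, depth): 420x560x3 uint8, red, green, blue; 420x560 float32, m along the optical axis (not along the pixel's ray), 0 where there is no reading.
- env.camera_model(name): a dict with "intrinsics" (3x3 intrinsics, pixels), "position" and "orientation" of the camera in the world. Camera axes: x right, y up, looking along -z (the intrinsics and any distortion apply to the point x, -y, -z); pixel columns grow to the right and rows downward; lengths in m; the calibration is good to about 2 mm. A picture is of the moment at which its call begins. camera_model takes no time and is no camera call.
- env.job_done(): hands the job in, once; it reports no verdict.
The state is a dict: "t": time; "joints": joint angles; "dq": joint speeds; "effort": joint torques, N m; "ee_pos": TCP position; "ee_rot": TCP orientation; "contact_force": force on the tool from outside, world axes, zero at the start; "torque": the same for the moment, N m; "width": opening from 0.0 (shut) to 1.0 (fully open).
Only numpy, scipy, OpenCV 4.12 (cv2) and the standard library are available. Lean on these libraries where they do the work, as an engineer would, in place of code of your own. Each camera call takes 0.05 s, during which the arm holds its last target.

TASK

Put the mallet away: lay it in the yellow-pronged sloped rest, handle pointing down the slope between the prongs and head on the seat, and let go of it there. Then take it again with a new grip, turn it upright, and lower it gently, handle first, through the steel ring of the blue holder until the head sits flat on the ring; let go without dropping it. Leave the screwdriver, the tape roll and the glue bottle where they are.

Things in the scene. Friction and masses are not known exactly. Their poses are not given: they have to be found in the camera images.
- mallet: Wooden mallet, 0.2 kg. Origin at the neck: on the handle axis, at the head's underside. +x points along the handle axis to the head, y along the head's length. Dark head with black faces: x 0 to 40 mm, 56 mm along y, 40 mm along z. Light round handle, 20 mm thick, x 0 to -120 mm. Balances at x +10 mm. Starts lying on the mat, z up, handle level, its axis 20 mm above the mat.
- rest: Fixed plywood rest, base 150 x 80 x 12 mm; origin: centre of its underside, z up. Holds the mallet at 45 degrees: head up towards rest +x, handle down towards -x, hanging free over the base below the prongs. A seat board 40 mm wide (y), 52 mm long, sloping up to +x at 45 degrees, carries the flat side of the head. A 26 x 36 mm post, 50 mm to +x, bears the seat.
- rest_seat (a point): Where the mallet's origin comes when fully seated: 15 mm to rest +x and 120 mm above the rest's underside; rest's axes. Seated, mallet y lies along rest y and mallet x points 45 degrees up from rest +x. Two yellow prongs here, 28 mm apart, 11 mm wide, 10 mm thick along the slope, stand 32 mm above the board; handle between them, head's underside against their upper faces.
- holder: Fixed ring holder: blue base 130 x 80 x 10 mm centred 20 mm to +x of the origin, 14 mm steel post 62 mm to +x of it, no higher than the ring, and a level steel ring above the origin. Origin: underside of the base, straight below the ring's centre, z up.
- holder_ring (a point): Centre of the ring's top face, 140 mm above the holder's underside. Steel ring: hole 34 mm across, 52 mm outer diameter, 12 mm high, open below down to the base plate 130 mm lower. The mallet hangs with its head's underside on this face.
- mat: Fixed green cutting mat with a printed grid, 450 x 860 x 3 mm, lying on the bench; everything in the task stands on it. Origin: centre of its underside.
- screwdriver: Loose red-handled screwdriver 160 mm long lying on the mat; not to be moved. Origin: underside, about its middle.
- tape: Loose yellow tape roll, 90 mm across, 24 mm high, lying flat; not to be moved. Origin: centre of its underside.
- glue: Loose white glue bottle with orange cap, 48 mm across, 110 mm high, standing; not to be moved. Origin: centre of its underside.
- mallet_head (a point): Centre of the mallet's head: 20 mm from the mallet's origin along its +x. Axes as the mallet's.
There are look-alikes about, which are no part of the job. Of the things shaped like the holder, the blue one is meant.

How it is judged:
On the way:
1. the mallet lies still in the sloped rest, handle down between the prongs, let go (neck within 10 mm of its seat, slope and heading within 9 degrees) (distance between mallet and rest_seat below 0.01 m and angle between mallet's own x axis and vertical between 0.625 and 0.945 rad and angle between the y axis of mallet and the y axis of rest, either way round below 0.16 rad and contact force between the fingers and mallet below 0.05 N and linear speed of mallet below 0.02 m/s), for 0.2 s.
At the end, for the whole second after the job is handed in: The mallet hangs still in the ring, handle down, its neck within 10 mm sideways and 4 mm in height of the centre of the ring's top face and upright within about 6 degrees; screwdriver, tape roll and glue bottle within 20 mm of where they were (horizontal distance between mallet and holder_ring below 0.01 m and z of mallet in the frame of holder_ring between -0.004 and 0.004 m and angle between mallet's own x axis and vertical below 0.1 rad and linear speed of mallet below 0.02 m/s and distance of each of screwdriver, tape, glue from where it was at the start of the episode below 0.02 m); the robot touches nothing.
It fails at once if the mallet is dropped or knocked (faster than 0.5 m/s with the fingers not touching it) (linear speed of mallet above 0.5 m/s and contact force between the fingers and mallet below 0.05 N).
It fails at once if the screwdriver, tape roll or glue bottle is moved more than 20 mm (distance of any of screwdriver, tape, glue from where it was at the start of the episode above 0.02 m).
It also fails if it takes over 69 s, if anything falls off the work surface, if the arm or the gripper's body presses on something with over 40 N, if the wrist force passes 120 N, or if a joint passes its speed limit or range.

## Working session

There is one attempt and no reset: what is moved stays moved. The work goes in short steps, Python scripts to look and compute and a shell command to move; the robot and the scene stay as the last step left them, time stands still between calls to the robot, and variables do not carry over. Pictures are saved under pics/ and viewed, and the job is handed in when it is done.

```bash
ls; mkdir -p pics; python3 - <<'E'
from cell import env
import cv2,numpy as np
s=env.observe();print(s)
for n in("top","side"):
    im,d=env.grab_frame(n);cv2.imwrite(f"pics/{n}0.png",im[:,:,::-1]);np.savez(f"pics/{n}0.npz",im=im,d=d)
    c=env.camera_model(n);print(n,c)
E
```

```text
pics
{'t': 0.0, 'joints': array([ 1.01560813e+00,  2.77171954e-01, -2.78822562e-02,  1.26803223e+00,
       -1.43337441e-05,  1.46741927e+00]), 'dq': array([-0.00138415, -0.00029924, -0.00081   ,  0.00074304,  0.00130599,
       -0.00041465]), 'effort': array([-2.19780246e-03, -4.45507622e+01,  2.95203996e+01,  1.64609891e-02,
       -1.85588747e-04,  1.66452554e-05]), 'ee_pos': array([0.27245329, 0.56161099, 0.23013489]), 'ee_rot': array([ 2.23988862e-01,  9.74591031e-01, -1.08585506e-03, -3.63488450e-04]), 'contact_force': array([-0.36851886, -0.02232955,  0.41461623]), 'torque': array([ 0.03505971, -0.04514862,  0.00855012]), 'width': 1.0012685736672196}
top {'intrinsics': array([[440.66291166,   0.        , 284.85222085],
       [  0.        , 440.66291166, 219.86805766],
       [  0.        ,   0.        ,   1.        ]]), 'position': array([ 0.21564525, -0.01608838,  1.21043387]), 'orientation': array([-0.06714628,  0.07622484,  0.72930144, -0.6766096 ])}
side {'intrinsics': array([[442.13946612,   0.        , 282.90272271],
       [  0.        , 442.13946612, 210.01460597],
       [  0.        ,   0.        ,   1.        ]]), 'position': array([ 0.24564558, -0.81996769,  1.16194448]), 'orientation': array([ 0.33013475, -0.03615481, -0.1133935 ,  0.93640044])}
```

View pics/top0.png

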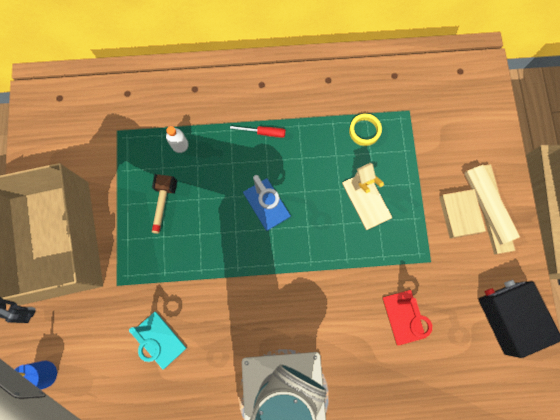

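View pics/side0.png

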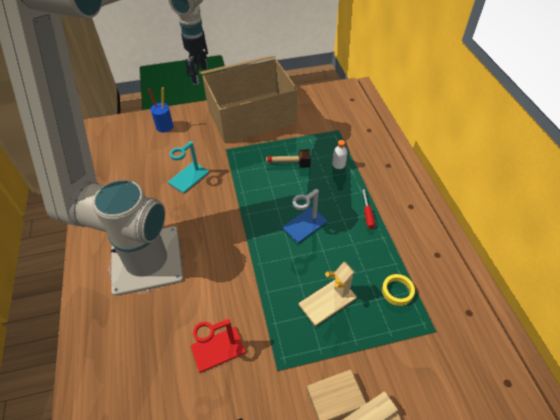

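The top view shows the mallet with its head at (164,184) and handle end at (156,230). The blue holder's ring is at (268,199) and the rest at (367,200), prongs at (372,184). The glue is at (176,140), the screwdriver at (260,131) and the tape at (366,129). Next I'll measure using depth plus colour.

```bash
cat > h.py <<'E'
import numpy as np,cv2
from scipy.spatial.transform import Rotation as R
from cell import env
def cam(n):
    c=env.camera_model(n);return np.array(c["intrinsics"]),np.array(c["position"]),R.from_quat(c["orientation"]).as_matrix()
def cloud(n,d):
    K,p,M=cam(n);v,u=np.mgrid[:d.shape[0],:d.shape[1]]
    x=(u-K[0,2])/K[0,0]*d;y=(v-K[1,2])/K[1,1]*d
    P=np.stack([x,-y,-d],-1)@M.T+p;P[d<=0]=np.nan;return P
def ray(n,u,v,z):
    K,p,M=cam(n);r=M@np.array([(u-K[0,2])/K[0,0],-(v-K[1,2])/K[1,1],-1]);return p+r*(z-p[2])/r[2]
def proj(n,P):
    K,p,M=cam(n);q=(np.atleast_2d(P)-p)@M;return np.stack([K[0,2]+K[0,0]*q[:,0]/-q[:,2],K[1,2]-K[1,1]*q[:,1]/-q[:,2]],-1)
E
cat > m.py <<'E'
from h import *
for n in("top","side"):
    f=np.load(f"pics/{n}0.npz");im,d=f["im"],f["d"];P=cloud(n,d)
    h=cv2.cvtColor(im,cv2.COLOR_RGB2HSV)
    big=cv2.resize(im,None,fx=4,fy=4,interpolation=cv2.INTER_CUBIC)
    c=proj(n,{0:[0.5,0.25,0]}[0])
    mat=cv2.inRange(h,(60,60,20),(90,255,255))>0
    print(n,"mat z",np.nanmedian(P[...,2][mat]))
    print(" noise", np.nanstd(P[...,2][mat]))
    for nm,lo,hi in(("blue",(105,100,40),(125,255,255)),("yel",(20,120,120),(32,255,255)),("orange",(5,180,160),(18,255,255))):
        m=cv2.inRange(h,lo,hi)
        k,l,st,ce=cv2.connectedComponentsWithStats(m)
        for i in range(1,k):
            if 15<st[i,4]<3000:
                q=P[l==i];print("  ",nm,st[i,4],ce[i].round(),np.nanmedian(q,0).round(3),np.nanmax(q[:,2]).round(3))
f=np.load("pics/top0.npz");im=f["im"]
for nm,(u,v) in dict(mal=(162,200),hold=(266,205),rest=(368,195)).items():
    c=im[v-45:v+45,u-60:u+60];cv2.imwrite(f"pics/z_{nm}.png",cv2.resize(c[:,:,::-1],None,fx=6,fy=6,interpolation=cv2.INTER_CUBIC))
E
python3 m.py
```

```text
top mat z 0.004485598844643501
 noise 0.03398384603357925
   blue 58 [267. 184.] [0.569 0.002 0.014] 0.019
   blue 769 [266. 210.] [0.488 0.01  0.014] 0.141
   blue 119 [268. 198.] [0.526 0.    0.015] 0.144
   blue 745 [ 39. 373.] [0.112 0.592 0.07 ] 0.692
   yel 481 [365. 129.] [ 0.708 -0.291  0.026] 0.035
   yel 162 [370. 184.] [ 0.521 -0.264  0.115] 0.136
   orange 56 [171. 131.] [0.704 0.244 0.113] 0.119
side mat z 0.002301992781064355
 noise 0.10040040340053902
   blue 449 [162. 117.] [0.101 0.593 0.064] 0.099
   blue 743 [304. 225.] [0.506 0.003 0.012] 0.055
   yel 124 [335. 279.] [ 0.52  -0.264  0.113] 0.132
   yel 504 [398. 289.] [ 0.709 -0.291  0.024] 0.033
   orange 28 [341. 142.] [0.705 0.247 0.112] 0.116
```

View pics/z_mal.png

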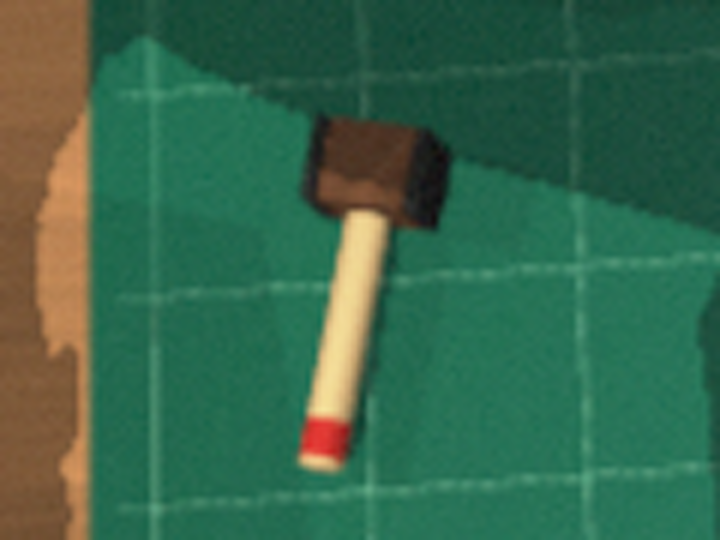

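View pics/z_hold.png

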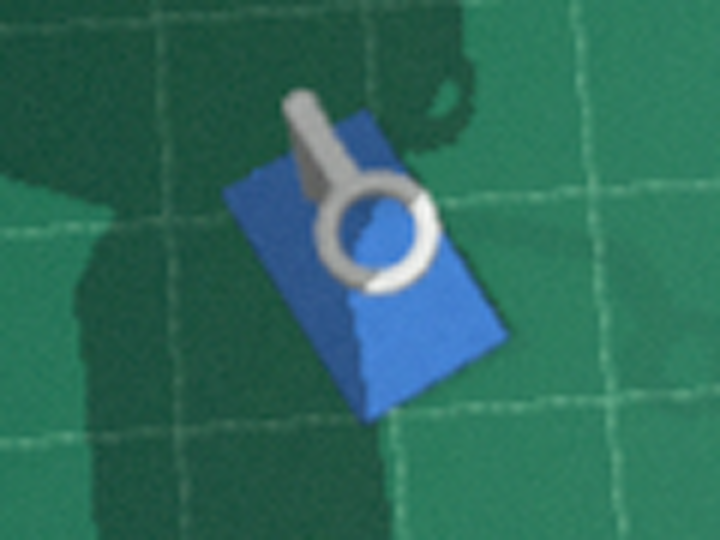

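View pics/z_rest.png

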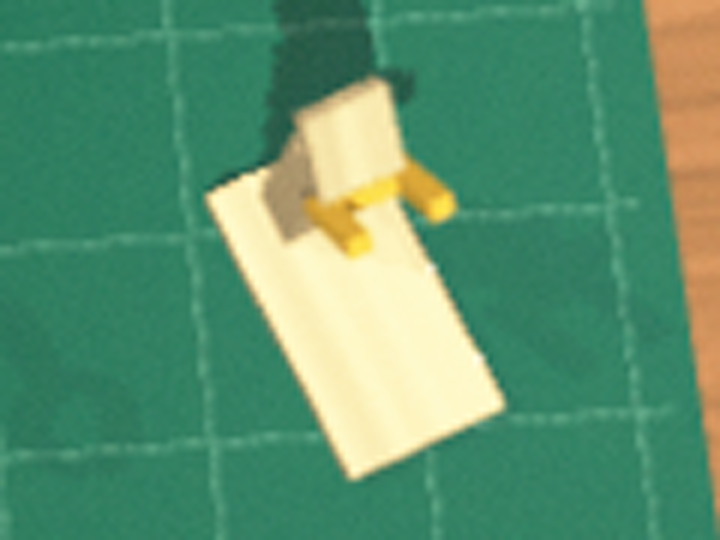

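```bash
cat > m2.py <<'E'
from h import *
a=lambda v:np.round(v,4)
def corners(n,pts,z): return np.array([ray(n,u,v,z)for u,v in pts])
rc=corners("top",[(308+x/6-.4,150+y/6-.4)for x,y in((205,195),(505,405),(352,480))],.015)
print("rest corners",a(rc[:,:2]),"long",np.linalg.norm(rc[0]-rc[2]),"short",np.linalg.norm(rc[1]-rc[2]))
c=(rc[0]+rc[1])/2;ax=rc[0]-rc[2];print("rest centre",a(c),"yaw of +x",np.degrees(np.arctan2(ax[1],ax[0])))
yy=rc[2]-rc[1];print(" y-edge yaw",np.degrees(np.arctan2(yy[1],yy[0]))-90)
hc=corners("top",[(206+x/6-.4,160+y/6-.4)for x,y in((222,190),(368,110),(508,335),(368,422))],.013)
print("hold base",a(hc.mean(0)),[a(np.linalg.norm(hc[i]-hc[i-1]))for i in range(4)])
for e in(hc[0]-hc[3],hc[1]-hc[2]):print(" yaw",np.degrees(np.arctan2(e[1],e[0])))
print("ring top",a(ray("top",206+378/6-.4,160+232/6-.4,.143)))
for n in("top","side"):
    f=np.load(f"pics/{n}0.npz");im,d=f["im"],f["d"];P=cloud(n,d);h=cv2.cvtColor(im,cv2.COLOR_RGB2HSV)
    K,cp,M=cam(n)
    # project whole image on z=.023
    v,u=np.mgrid[:420,:560];r=np.stack([(u-K[0,2])/K[0,0],-(v-K[1,2])/K[1,1],-np.ones(u.shape)],-1)@M.T
    Q=cp+r*((.023-cp[2])/r[...,2])[...,None]
    box=(abs(Q[...,0]-.5)<.12)&(abs(Q[...,1]-.25)<.09)
    nongreen=box&((h[...,0]<35)|(h[...,0]>95)|(h[...,2]<40))
    handle=nongreen&(h[...,2]>125)&((h[...,0]<30)|(h[...,0]>170))
    k,l,st,ce=cv2.connectedComponentsWithStats(handle.astype(np.uint8));i=1+np.argmax(st[1:,4]);hm=l==i
    q=Q[hm][:,:2];m=q.mean(0);w,V=np.linalg.eigh(np.cov((q-m).T));dx=V[:,1]*np.sign(V[0,1])
    s=(q-m)@dx
    print(n,"handle",st[i],"mean",a(m),"yaw",np.degrees(np.arctan2(dx[1],dx[0])),"ext",s.min(),s.max(),"end",a(m+dx*s.min()),"neck",a(m+dx*s.max()),"z",np.nanmax(P[hm][:,2]))
    dark=box&(h[...,2]<110)&((h[...,0]<30)|(h[...,0]>150)); 
    Pz=P[...,2];hd=box&(Pz>.035)&(Pz<.06);q=P[hd]
    k=cv2.minAreaRect(q[:,:2].astype(np.float32));print(" head top",len(q),k,np.nanmedian(q[:,2]))
    # ring by depth
    box=(abs(P[...,0]-.53)<.08)&(abs(P[...,1]-.0)<.08)&(Pz>.133)&(Pz<.155)
    q=P[box];print(" ring depth",len(q),a(np.median(q,0)),a(q.min(0)),a(q.max(0)),)
    if len(q)>20:
        (x,y),rad=cv2.minEnclosingCircle(q[:,:2].astype(np.float32));print("  circ",x,y,rad)
    box=(abs(P[...,0]-.53)<.1)&(abs(P[...,1]+.26)<.1)&(Pz>.1)&(h[...,0]<40)
    q=P[box];ye=cv2.inRange(h,(20,120,120),(32,255,255))[box]>0
    print(" rest high",len(q),"prongs",a(np.median(q[ye],0)),"board",a(np.median(q[~ye],0)),a(q[~ye].min(0)),a(q[~ye].max(0)))
    b=q[~ye];b=b-b.mean(0);nn=np.linalg.svd(b,full_matrices=False)[2][2];print("   normal",a(nn),np.degrees(np.arctan2(nn[1],nn[0])))
E
python3 m2.py
```

```text
rest corners [[ 0.5577 -0.2093]
 [ 0.4469 -0.3376]
 [ 0.4171 -0.2629]] long 0.15051380768524594 short 0.08039670285481361
rest centre [ 0.5023 -0.2734  0.015 ] yaw of +x 20.887951676259604
 y-edge yaw 21.764138226103455
hold base [0.512  0.0064 0.013 ] [np.float64(0.1303), np.float64(0.0785), np.float64(0.1269), np.float64(0.0765)]
 yaw 27.79326080606486
 yaw 26.897010754396504
ring top [ 0.4928 -0.0019  0.143 ]
top handle [152 190  15  43 307] mean [0.5101 0.3042] yaw -11.66737568180199 ext -0.05985809456909793 0.06099931619131898 end [0.4515 0.3163] neck [0.5699 0.2919] z 0.03932568712769835
 head top 343 ((0.5307304859161377, 0.30050215125083923), (0.0567326694726944, 0.15792076289653778), 77.21664428710938) 0.04304291560093443
 ring depth 297 [0.5068 0.0104 0.1439] [ 0.4687 -0.0257  0.1333] [0.5565 0.0342 0.1502]
  circ 0.5150758028030396 0.007087131030857563 0.04763225093483925
 rest high 418 prongs [ 0.5203 -0.2614  0.1169] board [ 0.5456 -0.2551  0.1259] [ 0.5075 -0.2926  0.1021] [ 0.5696 -0.2326  0.1436]
   normal [-0.6408 -0.1233  0.7578] -169.10565369199574
side handle [266 156  33   5 145] mean [0.5092 0.3087] yaw -11.196169084921362 ext -0.05939404671103808 0.05804349868085874 end [0.451  0.3202] neck [0.5662 0.2974] z 0.03797677828621926
 head top 136 ((0.54387366771698, 0.30316177010536194), (0.060718607157468796, 0.13009804487228394), 67.1417007446289) 0.04148925581698315
 ring depth 206 [0.5011 0.0086 0.1415] [ 0.4656 -0.0279  0.133 ] [0.5532 0.0341 0.1488]
  circ 0.5114839673042297 0.00607210211455822 0.04908638820052147
 rest high 377 prongs [ 0.5197 -0.2642  0.1143] board [ 0.544  -0.2588  0.1231] [ 0.4974 -0.2942  0.1004] [ 0.5648 -0.2309  0.1389]
   normal [-0.5031 -0.3095  0.8069] -148.39769822846162
```

```bash
cat >> h.py <<'E'
def rot(xaxis_yaw_y,tilt=0,flip=1):
    """tool y horizontal at yaw (deg); tool z = down tilted by tilt deg toward yaw-90"""
    a=np.radians(xaxis_yaw_y);y=np.array([np.cos(a),np.sin(a),0]);f=np.array([np.sin(a),-np.cos(a),0])
    t=np.radians(tilt);z=f*np.sin(t)-np.array([0,0,np.cos(t)])
    return np.stack([np.cross(y,z),y,z],1)
def go(tcp,M):
    s=env.observe();C=R.from_quat(s["ee_rot"]).as_matrix()
    print("t",round(s["t"],2),"at",np.round(s["ee_pos"],4),"j",np.round(s["joints"],2),"w",round(s["width"],3))
    print("slide cm",np.round(C.T@(np.array(tcp)-s["ee_pos"])*100,2),"dr deg",np.round(np.degrees(R.from_matrix(C.T@M).as_rotvec()),1))
E
python3 -c "
from h import *
go([.588,.290,.12],rot(78.6))"
```

```text
t 0.1 at [0.2725 0.5617 0.2303] j [ 1.02  0.28 -0.03  1.27  0.    1.47] w 0.998
slide cm [-40.25 -10.65  11.04] dr deg [ -0.1  -0.  -14.5]
```

```bash
python3 -m handwheel '{"slide":[[-4,-1,0],[-10,-2.6,0],[-16,-4.2,1],[-22,-5.8,2],[-28,-7.4,4],[-34,-9,6],[-38.5,-10.2,8],[-40.2,-10.6,9]],"dr":[[0,0,-2],[0,0,-4],[0,0,-6],[0,0,-8],[0,0,-10],[0,0,-12],[0,0,-14],[0,0,-14.5]],"grip":[0,0,0,0,0,0,0,0]}' 60
python3 -c "
from h import *
for n in('top','side'):
    im,d=env.grab_frame(n);cv2.imwrite(f'pics/{n}1.png',im[:,:,::-1])
go([.588,.290,.007],rot(78.6))"
```

```text
t: 1.1
ee_pos: [0.5888, 0.2879, 0.1381]
ee_rot: [0.101, 0.995, -0.002, -0.002]
contact_force: [-0.5, 0.5, -0.0]
width: 0.999
t 1.2 at [0.5877 0.289  0.1383] j [ 0.36  0.39 -0.07  1.12 -0.    0.56] w 1.0
slide cm [-0.06  0.15 13.13] dr deg [-0.2 -0.2 -0.1]
```

View pics/side1.png

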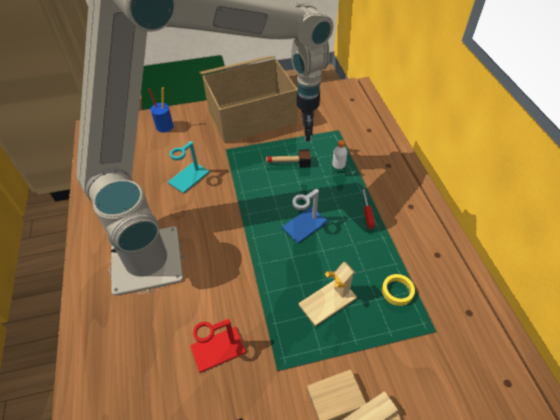

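View pics/top1.png

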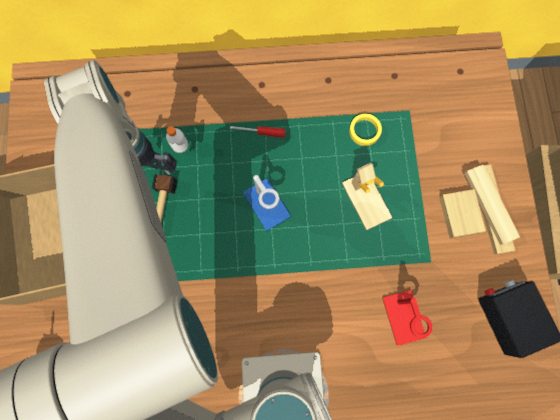

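The gripper is above the mallet head (side view: tip (308,138), head (305,158)) and clear of the glue bottle. I'll lower it and grip.

```bash
python3 -m handwheel '{"slide":[[0,0.1,3],[0,0.1,6],[0,0.1,9],[0,0.1,11],[0,0.1,12.2],[0,0.1,12.9],[0,0.1,13.1],[0,0.1,13.1]],"dr":[[0,0,0],[0,0,0],[0,0,0],[0,0,0],[0,0,0],[0,0,0],[0,0,0],[0,0,0]],"grip":[0,0,0,0,0,0,0,0]}'
python3 -c "
from h import *
im,d=env.grab_frame('side');cv2.imwrite('pics/side2.png',cv2.resize(im[100:220,220:380,::-1],None,fx=5,fy=5))
go([.588,.290,.007],rot(78.6))"
```

```text
t: 2.2
ee_pos: [0.5879, 0.2898, 0.008]
ee_rot: [0.101, 0.995, -0.001, -0.002]
contact_force: [0.1, -0.0, -0.1]
width: 1.002
t 2.25 at [0.588  0.2898 0.0081] j [ 0.36  0.52 -0.19  0.87 -0.    0.56] w 0.998
slide cm [0.   0.02 0.11] dr deg [-0.2 -0.1 -0.1]
```

View pics/side2.png

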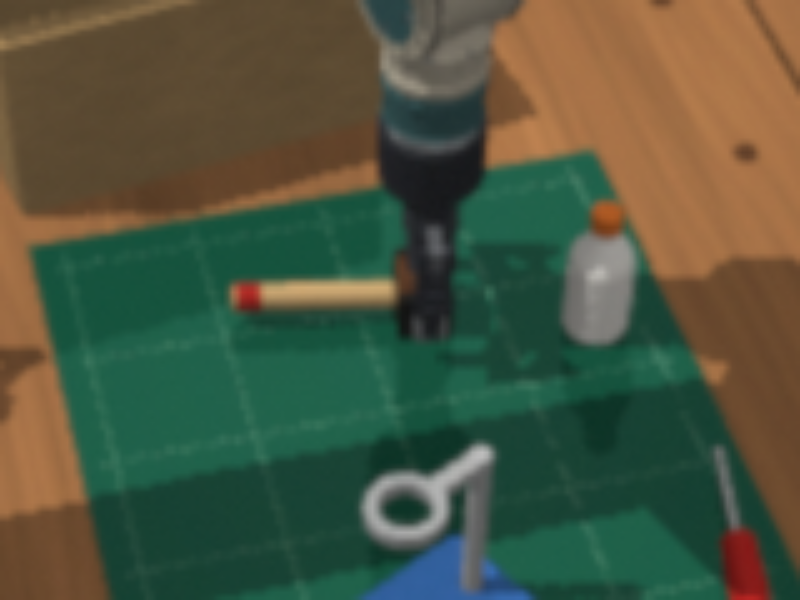

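The fingers straddle the head at (425,290) in the crop. I'll close and lift.

```bash
python3 -m handwheel '{"slide":[[0,0,0],[0,0,0],[0,0,0],[0,0,0],[0,0,0],[0,0,0],[0,0,0],[0,0,0]],"dr":[[0,0,0],[0,0,0],[0,0,0],[0,0,0],[0,0,0],[0,0,0],[0,0,0],[0,0,0]],"grip":[0.3,0.6,1,1,1,1,1,1]}' 70
python3 -m handwheel '{"slide":[[0,0,-0.5],[0,0,-1.5],[0,0,-4],[0,0,-8],[0,0,-12],[0,0,-16],[0,0,-18],[0,0,-18]],"dr":[[0,0,0],[0,0,0],[0,0,0],[0,0,0],[0,0,0],[0,0,0],[0,0,0],[0,0,0]],"grip":[1,1,1,1,1,1,1,1]}'
python3 -c "
from h import *
im,d=env.grab_frame('side');cv2.imwrite('pics/side3.png',cv2.resize(im[40:220,220:400,::-1],None,fx=3.3,fy=3.3))
go([.588,.290,.3],rot(78.6))"
```

```text
t: 3.25
ee_pos: [0.5889, 0.2901, 0.009]
ee_rot: [0.101, 0.995, -0.001, -0.001]
contact_force: [0.1, 0.0, 6.0]
width: 0.646
t: 4.25
ee_pos: [0.5903, 0.2909, 0.1914]
ee_rot: [0.101, 0.995, -0.0, 0.001]
contact_force: [0.3, 0.5, -2.3]
width: 0.645
t 4.3 at [0.5892 0.2905 0.1894] j [ 0.36  0.36 -0.01  1.21 -0.    0.56] w 0.644
slide cm [  0.11  -0.09 -11.06] dr deg [-0.1 -0.  -0.1]
```

View pics/side3.png

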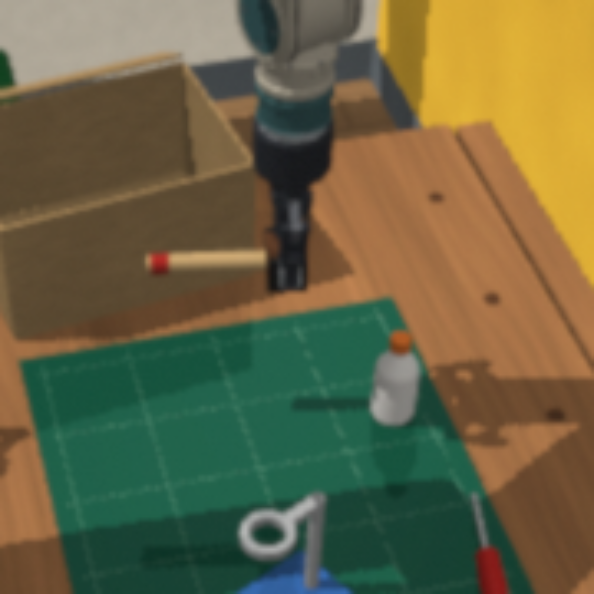

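```bash
python3 -c "
from h import *
M=rot(111.2,45);S=np.array([.5163,-.2680,.123]);N=np.array([.020,0,-.0145])
print('final tcp',S-M@N)
pre=S-M@N-M[:,2]*.08-M[:,0]*.006
print('pre',pre,proj('top',S),proj('side',S))
go([.53,.03,.33],rot(92,20));go(pre,M)"
```

```text
final tcp [ 0.53904421 -0.2591781   0.12688909]
pre [ 0.49025953 -0.27810043  0.18770027] [[371.71777341 183.90672887]] [[335.14589248 278.06559199]]
t 4.3 at [0.5892 0.2905 0.1894] j [ 0.36  0.36 -0.01  1.21 -0.    0.56] w 0.644
slide cm [  0.59 -26.73 -14.01] dr deg [ -2.5 -19.9 -13.4]
t 4.3 at [0.5892 0.2905 0.1894] j [ 0.36  0.36 -0.01  1.21 -0.    0.56] w 0.644
slide cm [ -1.69 -57.69   0.27] dr deg [-12.9 -43.8 -31. ]
```

```bash
python3 -m handwheel '{"slide":[[0,-1,-4],[0,-3.5,-9],[0.1,-7,-12.5],[0.2,-11,-14],[0.3,-15,-14],[0.4,-19,-14],[0.5,-23,-14],[0.6,-26.7,-14]],"dr":[[0,0,0],[0,-2,-1],[-0.4,-5,-3],[-0.8,-8,-5],[-1.2,-11,-7],[-1.6,-14,-9],[-2,-17,-11],[-2.5,-20,-13.4]],"grip":[1,1,1,1,1,1,1,1]}'
python3 -c "
from h import *
M=rot(111.2,45);S=np.array([.5163,-.2680,.123]);N=np.array([.020,0,-.0145])
pre=S-M@N-M[:,2]*.08-M[:,0]*.006+[0,0,.04]
go(pre,M)"
```

```text
t: 5.3
ee_pos: [0.528, 0.0294, 0.3271]
ee_rot: [-0.018, 0.985, 0.003, 0.173]
contact_force: [0.4, -0.3, -1.8]
width: 0.642
t 5.3 at [0.528  0.0294 0.3271] j [-0.09 -0.17 -0.35  1.05  0.04 -0.12] w 0.642
slide cm [  7.99 -30.59   7.66] dr deg [-10.3 -24.8 -16.3]
```

```bash
python3 -m handwheel '{"slide":[[0.5,-4,0],[1.5,-8.5,0.5],[2.5,-13,1],[4,-18,2.5],[5.5,-23,4.5],[7,-27.5,6.2],[8,-30.2,7.5],[8,-30.6,7.7]],"dr":[[-1,-3,-2],[-2.5,-6,-4],[-4,-10,-6.5],[-5.5,-14,-9],[-7,-18,-12],[-8.8,-22,-14.5],[-10.3,-24.8,-16.3],[-10.3,-24.8,-16.3]],"grip":[1,1,1,1,1,1,1,1]}'
python3 -c "
from h import *
for n in('top','side'):
    im,d=env.grab_frame(n);cv2.imwrite(f'pics/{n}4.png',cv2.resize(im[110:330,250:450,::-1],None,fx=2.7,fy=2.7) if n=='top' else cv2.resize(im[150:350,230:450,::-1],None,fx=2.9,fy=2.9));np.savez(f'pics/{n}4.npz',im=im,d=d)
M=rot(111.2,45);S=np.array([.5163,-.2680,.123]);N=np.array([.020,0,-.0145])
pre=S-M@N-M[:,2]*.08-M[:,0]*.006
s=env.observe();C=R.from_quat(s['ee_rot']).as_matrix();nk=s['ee_pos']+C@N;end=s['ee_pos']+C@(N+[.12,0,0])
for n in('top','side'):print(n,'pred neck,end',proj(n,[nk,end]))
go(pre,M)"
```

```text
t: 6.3
ee_pos: [0.4881, -0.2789, 0.2227]
ee_rot: [-0.167, 0.909, 0.073, 0.374]
contact_force: [-0.7, 0.2, -1.4]
width: 0.643
top pred neck,end [[390.44172035 191.83942265]
 [398.37119779 230.88014579]]
side pred neck,end [[321.67229019 268.40242415]
 [293.19057026 302.25678557]]
t 6.4 at [ 0.4896 -0.2776  0.2254] j [-1.01  0.03 -0.53  0.83  0.77 -1.3 ] w 0.645
slide cm [ 2.62 -0.08  2.7 ] dr deg [ 0.1 -0.1 -0.2]
```

View pics/side4.png

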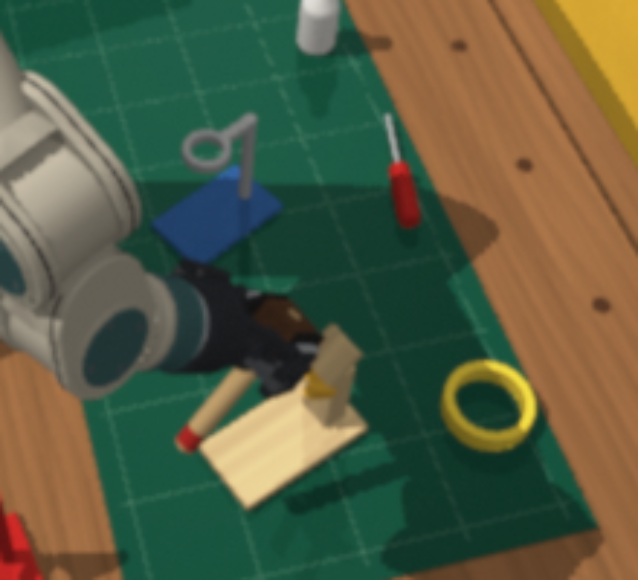

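View pics/top4.png

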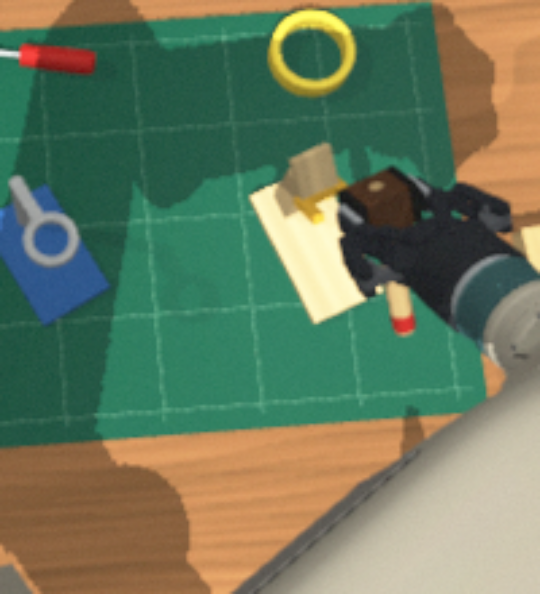

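```bash
python3 -c "
from h import *
f=np.load('pics/side0.npz');im=f['im']
cv2.imwrite('pics/z_rest_s.png',cv2.resize(im[250:335,285:385,::-1],None,fx=7,fy=7,interpolation=cv2.INTER_CUBIC))
cv2.imwrite('pics/z_hold_s.png',cv2.resize(im[175:255,265:345,::-1],None,fx=7,fy=7,interpolation=cv2.INTER_CUBIC))
for n,(u,v) in dict(top=(399,231),side=(293,302)).items():
    im=np.load(f'pics/{n}4.npz')['im'];cv2.imwrite(f'pics/z_end_{n}.png',cv2.resize(im[v-30:v+20,u-25:u+35,::-1],None,fx=8,fy=8,interpolation=cv2.INTER_CUBIC))
    h=cv2.cvtColor(im[v-30:v+20,u-25:u+35],cv2.COLOR_RGB2HSV)
    m=cv2.inRange(h,(0,170,80),(6,255,255))|cv2.inRange(h,(173,170,80),(180,255,255));k,l,st,ce=cv2.connectedComponentsWithStats(m);print(n,st[1:],ce[1:]+[u-25,v-30])
s=env.observe();C=R.from_quat(s['ee_rot']).as_matrix();N=np.array([.020,0,-.0145])
print(s['ee_pos']+C@(N+[.11,0,0]))
for n in('top','side'):print(n,proj(n,[s['ee_pos']+C@(N+[x,0,0]) for x in(.105,.11,.115,.12)]))
"
```

```text
top [[22 26  7  6 34]] [[399.08823529 229.79411765]]
side [[24 25  7  8 37]] [[294.67567568 300.91891892]]
[ 0.3940052  -0.31428301  0.14390699]
top [[397.43410314 226.26636724]
 [397.74808725 227.81226569]
 [398.06044795 229.35017126]
 [398.37119779 230.88014579]]
side [[296.65040923 298.14430082]
 [295.49403703 299.51880498]
 [294.34076151 300.88962831]
 [293.19057026 302.25678557]]
```

View pics/z_rest_s.png

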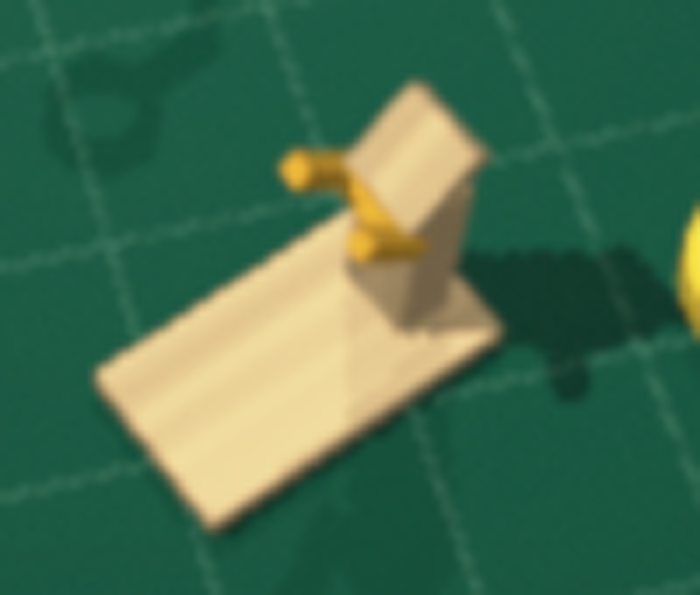

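View pics/z_hold_s.png

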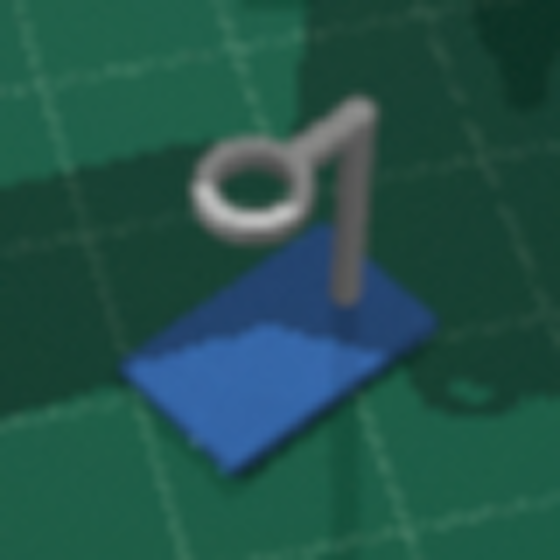

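View pics/z_end_side.png

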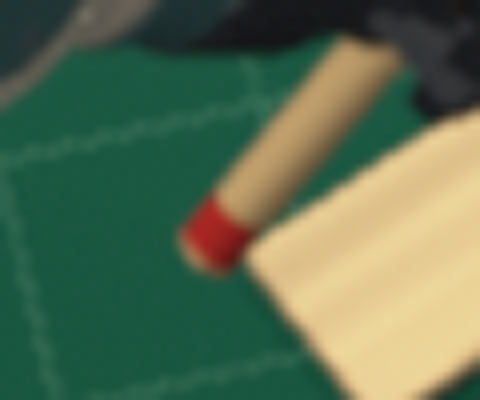

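View pics/z_end_top.png

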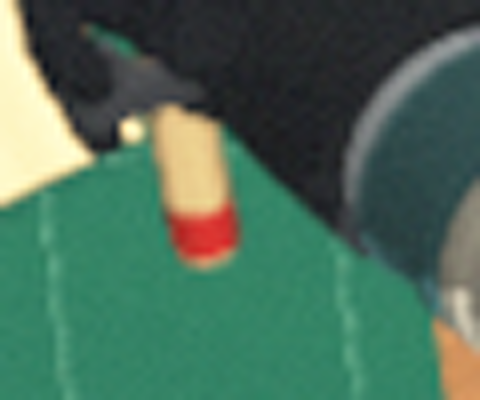

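```bash
cat >> h.py <<'E'
def tri(a,b):
    A=[];B=[]
    for n,(u,v) in(("top",a),("side",b)):
        K,p,M=cam(n);r=M@np.array([(u-K[0,2])/K[0,0],-(v-K[1,2])/K[1,1],-1]);r/=np.linalg.norm(r);Q=np.eye(3)-np.outer(r,r);A.append(Q);B.append(Q@p)
    X=np.linalg.lstsq(np.vstack(A),np.hstack(B),rcond=None)[0];return X
E
python3 -c "
from h import *
s=env.observe();C=R.from_quat(s['ee_rot']).as_matrix();p=s['ee_pos']
for a,b in(((399.09,229.8),(294.68,300.92)),((399.5,233.2),(292.2,303))):
    X=tri(a,b);print(X,'tool',C.T@(X-p),proj('top',X),proj('side',X))
# original mallet with same: red band in frame 0
ce=[]
for n,(u,v) in dict(top=(156,228),side=(270,160)).items():
    im=np.load(f'pics/{n}0.npz')['im'];h=cv2.cvtColor(im[v-15:v+15,u-15:u+15],cv2.COLOR_RGB2HSV)
    m=cv2.inRange(h,(0,170,80),(6,255,255))|cv2.inRange(h,(173,170,80),(180,255,255));k,l,st,c=cv2.connectedComponentsWithStats(m);i=1+np.argmax(st[1:,4]);ce.append(c[i]+[u-15,v-15]);print(n,ce[-1],st[i],ray(n,*ce[-1],.025))
print(tri(*ce))
# rest & holder from side
rc=np.array([ray('side',285+x/7-.4,250+y/7-.4,.015)for x,y in((95,377),(213,528),(503,328))])
print('rest',rc,(rc[0]+rc[2])/2,np.linalg.norm(rc[0]-rc[1]),np.linalg.norm(rc[2]-rc[1]),np.degrees(np.arctan2(*(rc[2]-rc[1])[1::-1])))
hc=np.array([ray('side',265+x/7-.4,175+y/7-.4,.013)for x,y in((122,370),(232,472),(438,322),(322,228))])
print('hold',hc,hc.mean(0),np.degrees(np.arctan2(*(hc[2]-hc[1])[1::-1])))
print('ring',ray('side',265+254/7-.4,175+185/7-.4,.143))
"
```

```text
[ 0.39005286 -0.31723153  0.14298209] tool [ 0.13401474 -0.00132688 -0.01720026] [[399.04151511 229.36520361]] [[294.27564208 301.05110957]]
[ 0.3828073  -0.31869763  0.1375257 ] tool [ 1.43031111e-01 -9.98560627e-05 -1.84727517e-02] [[399.43135777 232.59294338]] [[291.63388857 303.18116419]]
top [155.86842105 227.5       ] [12 12  7  6 38] [0.46400461 0.31243881 0.025     ]
side [269.42105263 159.10526316] [13 12  4  5 19] [0.46217324 0.31264956 0.025     ]
[0.46294875 0.31217158 0.02569194]
rest [[ 0.41704829 -0.26403519  0.015     ]
 [ 0.44531933 -0.33805781  0.015     ]
 [ 0.58522282 -0.2828547   0.015     ]] [ 0.50113555 -0.27344495  0.015     ] 0.07923761471789216 0.1504006979427692 21.533194407808228
hold [[ 0.43600162  0.00977254  0.013     ]
 [ 0.47062227 -0.05765324  0.013     ]
 [ 0.58573186  0.0012449   0.013     ]
 [ 0.54873536  0.06879897  0.013     ]] [0.51027278 0.00554079 0.013     ] 27.09747107181553
ring [ 0.49266382 -0.00180049  0.143     ]
```

```bash
cat >> h.py <<'E'
S=np.array([.5157,-.2680,.123]);MR=rot(111.3,45);N1=np.array([.024,0,-.015])
def seat(up,along): return S-MR@N1-MR[:,2]*up-MR[:,0]*along
E
python3 -c "
from h import *
go(seat(.03,.008),MR)"
```

```text
t 6.4 at [ 0.4896 -0.2776  0.2254] j [-1.01  0.03 -0.53  0.83  0.77 -1.3 ] w 0.645
slide cm [ 2.05 -0.07  7.71] dr deg [ 0.1 -0.1 -0.3]
```

```bash
python3 -m handwheel '{"slide":[[0.5,0,1.5],[1,0,3],[1.5,-0.1,4.5],[1.9,-0.1,6],[2,-0.1,7],[2,-0.1,7.6],[2,-0.1,7.7]],"dr":[[0,0,0],[0,0,0],[0,0,0],[0,0,0],[0,0,0],[0,0,0],[0,0,0]],"grip":[1,1,1,1,1,1,1]}'
python3 -c "
from h import *
for n,b in dict(top=(150,260,320,430),side=(230,340,270,380)).items():
    im,d=env.grab_frame(n);cv2.imwrite(f'pics/{n}5.png',cv2.resize(im[b[0]:b[1],b[2]:b[3],::-1],None,fx=5.4,fy=5.4,interpolation=cv2.INTER_CUBIC))
go(seat(.005,.008),MR)"
```

```text
t: 7.28
ee_pos: [0.5276, -0.2632, 0.1569]
ee_rot: [-0.169, 0.909, 0.072, 0.375]
contact_force: [0.7, -0.1, -2.6]
width: 0.644
t 7.38 at [ 0.5275 -0.2638  0.1571] j [-0.92  0.12 -0.59  0.59  0.75 -1.19] w 0.645
slide cm [0.1  0.04 2.53] dr deg [ 0.  -0.1 -0.2]
```

View pics/side5.png

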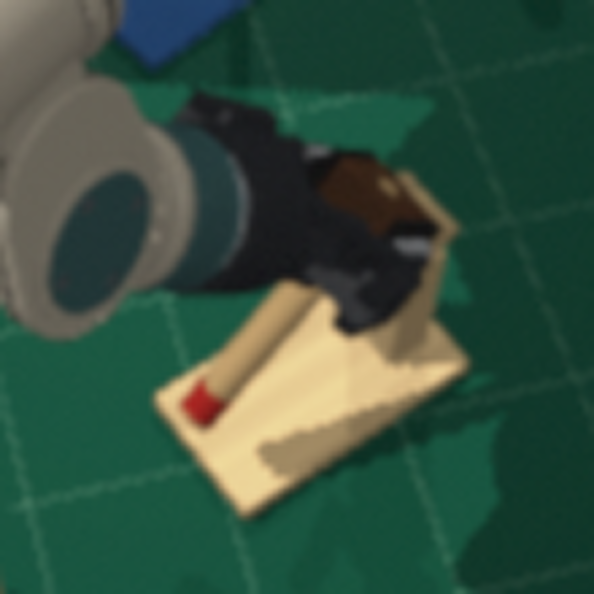

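View pics/top5.png

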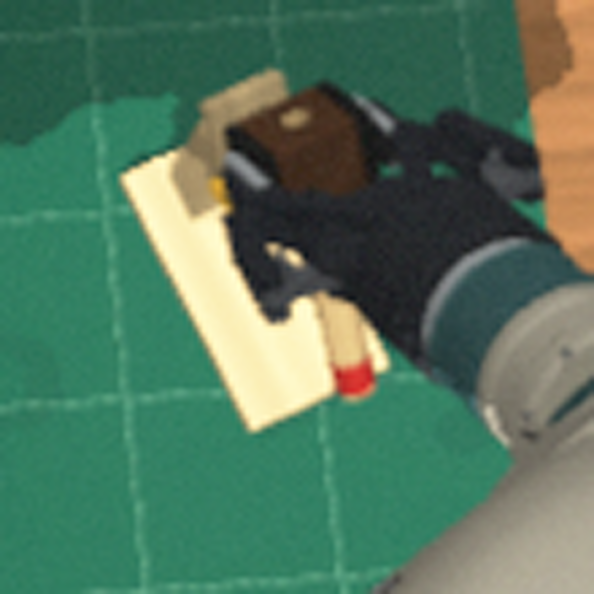

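```bash
python3 -c "
from h import *
X=tri((385.3,222.5),(307,305));s=env.observe();C=R.from_quat(s['ee_rot']).as_matrix()
print(X,C.T@(X-s['ee_pos']),'in rest-seat frame (along down slope, y, into board):',MR.T@(X-S))"
```

```text
[ 0.42622517 -0.30304652  0.07385836] [ 0.13573892 -0.00027481 -0.01769581] in rest-seat frame (along down slope, y, into board): [ 0.10269682 -0.00015069 -0.03320005]
```

```bash
python3 -m handwheel '{"slide":[[0,0,0.6],[0,0,1.2],[0,0,1.7],[0,0,2.1],[0,0,2.4],[0,0,2.6],[0,0,2.6]],"dr":[[0,0,0],[0,0,0],[0,0,0],[0,0,0],[0,0,0],[0,0,0],[0,0,0]],"grip":[1,1,1,1,1,1,1]}'
python3 -c "
from h import *
go(seat(.0,.0),MR)
s=env.observe();print('F tool',MR.T@s['contact_force'],MR.T@s['torque'])"
```

```text
t: 8.25
ee_pos: [0.5447, -0.2571, 0.1386]
ee_rot: [-0.169, 0.909, 0.072, 0.375]
contact_force: [0.5, 1.3, -2.1]
width: 0.65
t 8.25 at [ 0.5447 -0.2571  0.1386] j [-0.89  0.16 -0.6   0.51  0.74 -1.14] w 0.65
slide cm [0.89 0.03 0.42] dr deg [ 0.  -0.1 -0.2]
F tool [0.81273059 0.98007286 2.14589021] [-0.02078462  0.90447102 -0.00292603]
```

```bash
python3 -m handwheel '{"slide":[[0,0,0.15],[0,0,0.3],[0,0,0.45],[0,0,0.45]],"dr":[[0,0,0],[0,0,0],[0,0,0],[0,0,0]],"grip":[1,1,1,1]}'
python3 -c "
from h import *
go(seat(.0,.0),MR)
s=env.observe();print('F tool',MR.T@s['contact_force'],MR.T@s['torque'])"
```

```text
t: 8.75
ee_pos: [0.5472, -0.2562, 0.136]
ee_rot: [-0.169, 0.909, 0.072, 0.375]
contact_force: [-8.0, -0.9, 5.8]
width: 0.645
t 8.75 at [ 0.5472 -0.2562  0.136 ] j [-0.88  0.16 -0.61  0.5   0.74 -1.13] w 0.645
slide cm [0.9  0.04 0.04] dr deg [ 0.  -0.1 -0.3]
F tool [ 1.41409336  2.06435726 -9.62901534] [-0.46930579  1.12692588  0.00192556]
```

```bash
python3 -m handwheel '{"slide":[[0,0,-0.1],[0.3,0,-0.1],[0.6,0,-0.1],[0.9,0,-0.1],[0.9,0,-0.1]],"dr":[[0,0,0],[0,0,0],[0,0,0],[0,0,0],[0,0,0]],"grip":[1,1,1,1,1]}'
python3 -c "
from h import *
go(seat(.0,.0),MR)
s=env.observe();print('F tool',MR.T@s['contact_force'],MR.T@s['torque'])"
```

```text
t: 9.38
ee_pos: [0.5403, -0.2585, 0.1299]
ee_rot: [-0.168, 0.909, 0.072, 0.375]
contact_force: [0.1, -0.4, -1.6]
width: 0.645
t 9.38 at [ 0.5403 -0.2585  0.1299] j [-0.9   0.17 -0.62  0.5   0.74 -1.15] w 0.645
slide cm [-0.05  0.01  0.13] dr deg [ 0.1 -0.1 -0.3]
F tool [ 1.19559399 -0.45919825  1.1319556 ] [-0.01590823  0.91560744  0.04328513]
```

```bash
python3 -m handwheel '{"slide":[[0.15,0,0],[0.3,0,0],[0.3,0,0]],"dr":[[0,0,0],[0,0,0],[0,0,0]],"grip":[1,1,1]}'
python3 -c "
from h import *
s=env.observe();print('F tool',MR.T@s['contact_force'])"
python3 -m handwheel '{"slide":[[0.15,0,0],[0.3,0,0],[0.3,0,0]],"dr":[[0,0,0],[0,0,0],[0,0,0]],"grip":[1,1,1]}'
python3 -c "
from h import *
go(seat(.0,.0),MR)
s=env.observe();print('F tool',MR.T@s['contact_force'])"
```

```text
t: 9.75
ee_pos: [0.5393, -0.259, 0.1289]
ee_rot: [-0.169, 0.908, 0.072, 0.376]
contact_force: [4.9, 3.1, 0.2]
width: 0.651
F tool [-4.135744    1.12575741  3.90889845]
t: 10.12
ee_pos: [0.5393, -0.259, 0.1291]
ee_rot: [-0.17, 0.907, 0.073, 0.379]
contact_force: [7.4, 5.0, 3.1]
width: 0.646
t 10.12 at [ 0.5393 -0.259   0.1291] j [-0.9   0.17 -0.62  0.5   0.75 -1.16] w 0.646
slide cm [-0.18  0.01  0.15] dr deg [ 0.2  0.4 -0.1]
F tool [-8.41330775  1.93850374  3.96231569]
```

Prong contact is felt, and it agrees with the estimate to 2 mm. I'll ease it onto the board and let go.

```bash
python3 -m handwheel '{"slide":[[-0.1,0,0.1],[-0.1,0,0.15],[-0.1,0,0.15],[-0.1,0,0.15],[-0.1,0,0.15],[-0.1,0,0.15],[-0.1,0,0.15],[-0.1,0,0.15]],"dr":[[0,0.4,0],[0,0.4,0],[0,0.4,0],[0,0.4,0],[0,0.4,0],[0,0.4,0],[0,0.4,0],[0,0.4,0]],"grip":[1,1,0.3,0.25,0.2,0.1,0,0]}'
python3 -c "
from h import *
s=env.observe();print('F tool',MR.T@s['contact_force'])
for n,b in dict(top=(150,260,320,430),side=(230,340,270,380)).items():
    im,d=env.grab_frame(n);cv2.imwrite(f'pics/{n}6.png',cv2.resize(im[b[0]:b[1],b[2]:b[3],::-1],None,fx=5.4,fy=5.4,interpolation=cv2.INTER_CUBIC))
"
```

```text
t: 11.12
ee_pos: [0.5409, -0.2583, 0.1288]
ee_rot: [-0.17, 0.908, 0.072, 0.376]
contact_force: [-0.2, 0.3, -0.7]
width: 0.995
F tool [0.54686166 0.38572815 0.38237322]
```

View pics/side6.png

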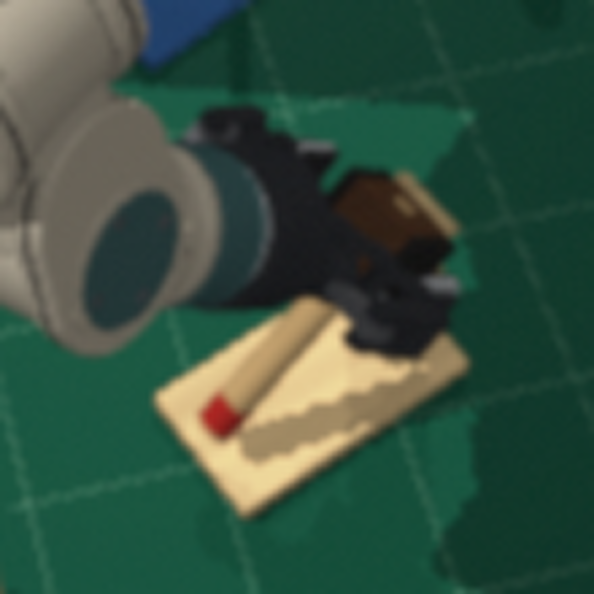

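View pics/top6.png

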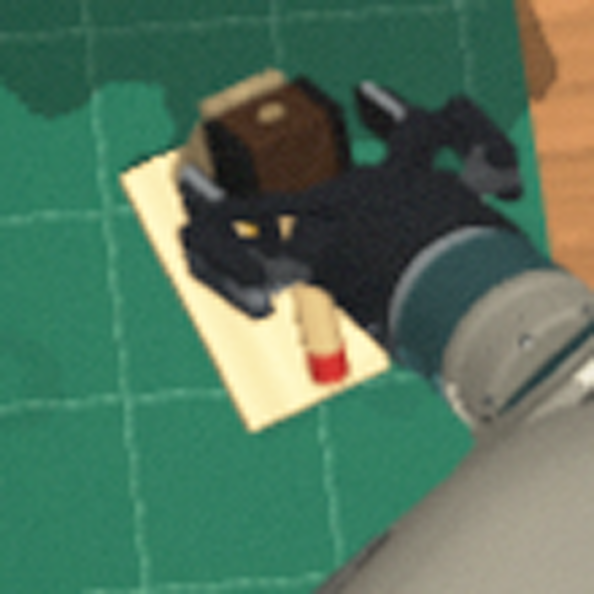

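The head is on the seat and the fingers are open on both sides of it (top view head (275,140)). I'll back off along the tool axis and look.

```bash
python3 -m handwheel '{"slide":[[0,0,0],[0,0,-0.5],[0,0,-2],[0,0,-4.5],[0,0,-8],[0,0,-12],[0,0,-14],[0,0,-14]],"dr":[[0,0,0],[0,0,0],[0,0,0],[0,0,0],[0,0,0],[0,0,0],[0,0,0],[0,0,0]],"grip":[0,0,0,0,0,0,0,0]}'
python3 -c "
from h import *
for n,b in dict(top=(150,260,320,430),side=(230,340,270,380)).items():
    im,d=env.grab_frame(n);np.savez(f'pics/{n}7.npz',im=im,d=d);cv2.imwrite(f'pics/{n}7.png',cv2.resize(im[b[0]:b[1],b[2]:b[3],::-1],None,fx=5.4,fy=5.4,interpolation=cv2.INTER_CUBIC))
hc=S-MR[:,0]*.02
for n in('top','side'):print(n,proj(n,[S,S+MR[:,0]*.12,hc-MR[:,2]*.02,hc-MR[:,0]*.02]))
"
```

```text
t: 12.22
ee_pos: [0.4487, -0.2964, 0.2293]
ee_rot: [-0.17, 0.908, 0.071, 0.377]
contact_force: [0.6, -0.4, -0.6]
width: 1.0
top [[371.74467545 184.13132134]
 [380.15760428 220.02850411]
 [373.98625435 180.95000592]
 [368.71143001 171.18874594]]
side [[334.93213989 278.11270167]
 [308.43739385 309.18660276]
 [335.84141448 272.66693222]
 [344.12570835 267.33018514]]
```

View pics/side7.png

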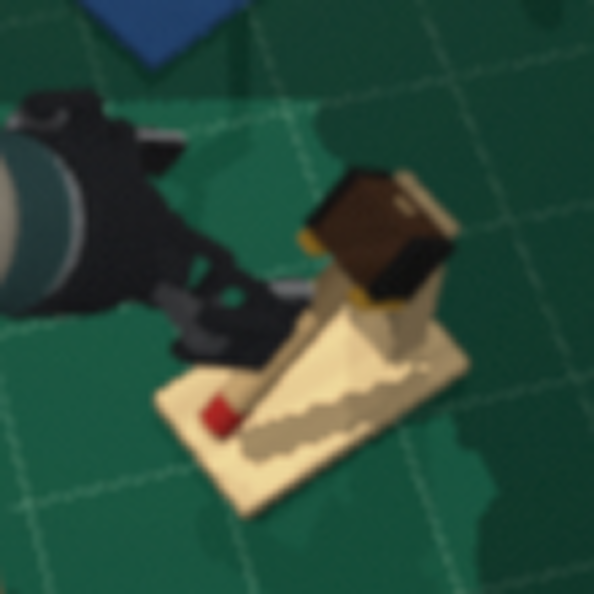

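View pics/top7.png

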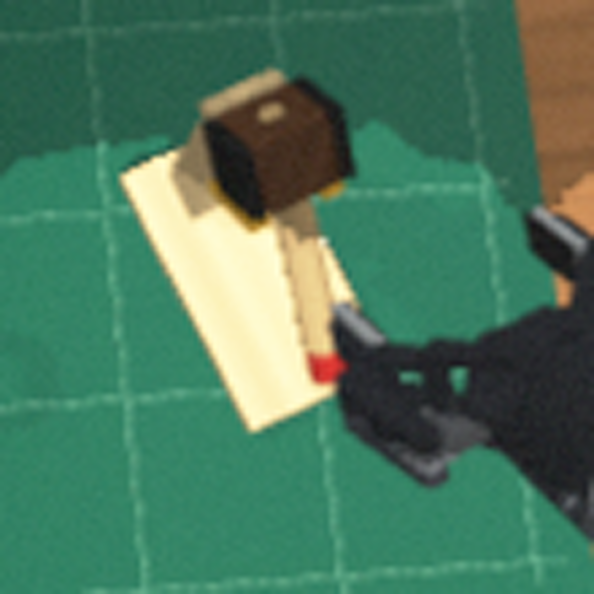

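The mallet lies seated: the handle passes between the prongs and the head sits on the board, squarely aligned. Next I'll work out the re-grip from above, tilted 15° back so that the final tilt is 30°.

```bash
cat >> h.py <<'E'
G=S-MR[:,0]*.024;RG=rot(111.3,-15)
def grab(up): return G+RG[:,2]*(.015-up)
E
python3 -c "
from h import *
print(grab(.12),grab(0));go(grab(.14),RG)"
```

```text
[ 0.55683096 -0.25196371  0.24139277] [ 0.52789423 -0.26324567  0.12548168]
t 12.32 at [ 0.4488 -0.2946  0.2274] j [-1.11  0.02 -0.53  0.94  0.78 -1.44] w 0.996
slide cm [-10.93   0.05   6.23] dr deg [ 0.2 60.  -0. ]
```

```bash
python3 -m handwheel '{"slide":[[-2,0,-1],[-4,0,-0.5],[-6,0,0.5],[-7.5,0,1.5],[-9,0,3],[-10,0,4.5],[-10.7,0,5.7],[-10.9,0,6.2]],"dr":[[0,5,0],[0,13,0],[0,21,0],[0,29,0],[0,38,0],[0,47,0],[0,55,0],[0,60,0]],"grip":[0,0,0,0,0,0,0,0]}'
python3 -c "
from h import *
go(grab(.14),RG);go(grab(.05),RG)"
```

```text
t: 13.32
ee_pos: [0.5631, -0.2487, 0.2584]
ee_rot: [-0.185, 0.974, -0.022, -0.131]
contact_force: [-0.5, -0.4, 0.9]
width: 1.004
t 13.32 at [ 0.5631 -0.2487  0.2584] j [-0.43  0.39  0.16  1.53 -0.19 -0.79] w 1.004
slide cm [ 0.24 -0.07 -0.17] dr deg [ 0.2 -0.2  0.3]
t 13.32 at [ 0.5631 -0.2487  0.2584] j [-0.43  0.39  0.16  1.53 -0.19 -0.79] w 1.004
slide cm [ 0.21 -0.11  8.83] dr deg [ 0.2 -0.2  0.3]
```

```bash
python3 -m handwheel '{"slide":[[0.1,0,1.5],[0.2,-0.1,3.5],[0.2,-0.1,5.5],[0.2,-0.1,7.2],[0.2,-0.1,8.2],[0.2,-0.1,8.8],[0.2,-0.1,8.8]],"dr":[[0,0,0],[0,0,0],[0,0,0],[0,0,0],[0,0,0],[0,0,0],[0,0,0]],"grip":[0,0,0,0,0,0,0]}'
python3 -c "
from h import *
for n,b in dict(top=(150,260,320,430),side=(230,340,270,380)).items():
    im,d=env.grab_frame(n);cv2.imwrite(f'pics/{n}8.png',cv2.resize(im[b[0]:b[1],b[2]:b[3],::-1],None,fx=5.4,fy=5.4,interpolation=cv2.INTER_CUBIC))
go(grab(.0),RG)"
```

```text
t: 14.2
ee_pos: [0.5399, -0.2584, 0.1739]
ee_rot: [-0.185, 0.974, -0.022, -0.13]
contact_force: [0.4, -0.0, 0.8]
width: 1.001
t 14.3 at [ 0.5406 -0.2586  0.1746] j [-0.46  0.4  -0.    1.35 -0.19 -0.82] w 0.995
slide cm [0.02 0.02 5.1 ] dr deg [ 0.2 -0.2  0.3]
```

View pics/side8.png

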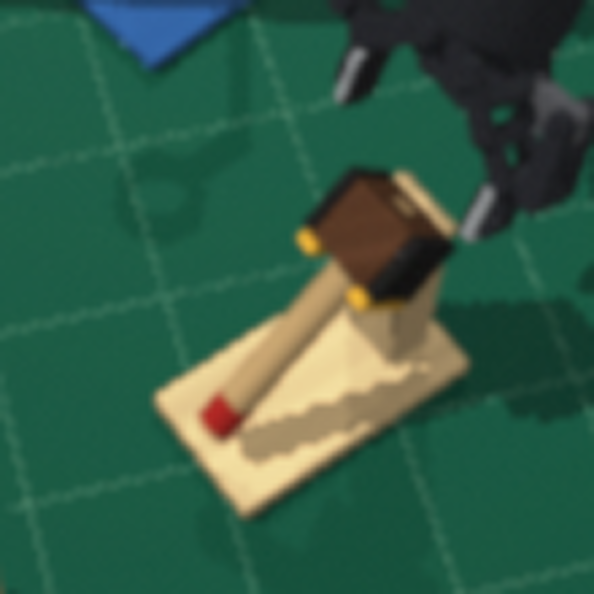

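View pics/top8.png

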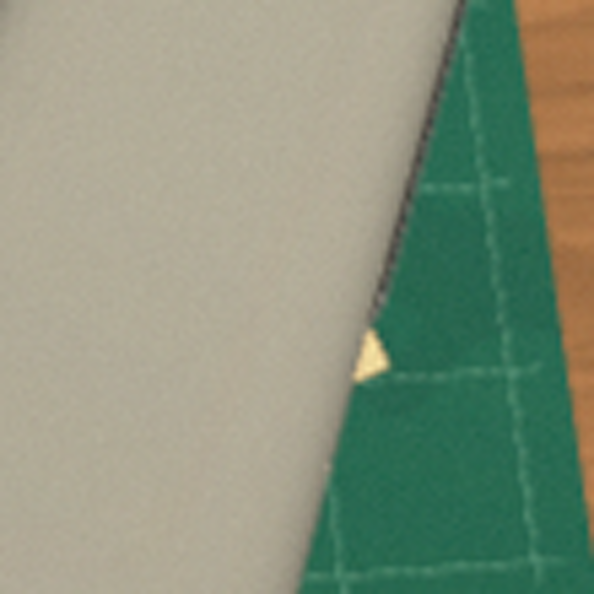

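The side view shows the mallet still seated, with the open fingers above on either side of the head. I'll descend and take it.

```bash
python3 -m handwheel '{"slide":[[0,0,1],[0,0,2],[0,0,3],[0,0,4],[0,0,4.7],[0,0,5.1],[0,0,5.1]],"dr":[[0,0,0],[0,0,0],[0,0,0],[0,0,0],[0,0,0],[0,0,0],[0,0,0]],"grip":[0,0,0,0,0,0,0]}'
python3 -c "
from h import *
n='side';b=(230,340,270,380)
im,d=env.grab_frame(n);cv2.imwrite(f'pics/{n}9.png',cv2.resize(im[b[0]:b[1],b[2]:b[3],::-1],None,fx=5.4,fy=5.4,interpolation=cv2.INTER_CUBIC))
go(grab(.0),RG)"
```

```text
t: 15.18
ee_pos: [0.5279, -0.2633, 0.1252]
ee_rot: [-0.185, 0.974, -0.023, -0.13]
contact_force: [-0.7, 0.0, 0.1]
width: 0.997
t 15.22 at [ 0.5282 -0.2634  0.1255] j [-0.48  0.42 -0.08  1.25 -0.2  -0.83] w 1.001
slide cm [0.02 0.03 0.01] dr deg [ 0.2 -0.2  0.3]
```

View pics/side9.png

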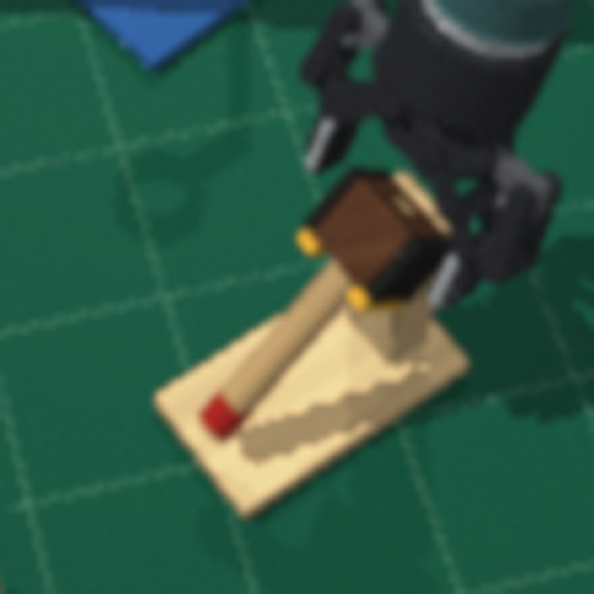

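```bash
python3 -m handwheel '{"slide":[[0,0,0],[0,0,0],[0,0,0],[0,0,0],[0,0,0],[0,0,0],[0,0,0],[0,0,0]],"dr":[[0,0,0],[0,0,0],[0,0,0],[0,0,0],[0,0,0],[0,0,0],[0,0,0],[0,0,0]],"grip":[0.2,0.3,0.4,1,1,1,1,1]}' 80
python3 -c "
from h import *
s=env.observe();print(s['contact_force'],s['torque'])
d=-MR[:,2]*.08-MR[:,0]*.02   # off the slope: out of prongs, a bit up-slope
go(s['ee_pos']+d,R.from_quat(s['ee_rot']).as_matrix())"
```

```text
t: 16.23
ee_pos: [0.5287, -0.2637, 0.1262]
ee_rot: [-0.185, 0.974, -0.023, -0.129]
contact_force: [-0.2, 1.1, 5.1]
width: 0.644
[-0.18094068  1.11668262  5.11493063] [ 0.01482918 -0.05250825 -0.01764346]
t 16.23 at [ 0.5287 -0.2637  0.1262] j [-0.48  0.42 -0.08  1.25 -0.2  -0.83] w 0.644
slide cm [ 5.94  0.04 -5.72] dr deg [0. 0. 0.]
```

```bash
python3 -m handwheel '{"slide":[[-0.1,0,-0.2],[-0.25,0,-0.45],[0.3,0,-0.95],[1.2,0,-1.6],[2.2,0,-2.5],[3.5,0,-3.5],[4.8,0,-4.7],[5.9,0,-5.7]],"dr":[[0,0,0],[0,0,0],[0,0,0],[0,0,0],[0,0,0],[0,0,0],[0,0,0],[0,0,0]],"grip":[1,1,1,1,1,1,1,1]}'
python3 -c "
from h import *
n='side';b=(170,340,210,380)
im,d=env.grab_frame(n);cv2.imwrite(f'pics/{n}10.png',cv2.resize(im[b[0]:b[1],b[2]:b[3],::-1],None,fx=3.5,fy=3.5,interpolation=cv2.INTER_CUBIC))
go([.45,-.20,.33],rot(111.3,30));go([.45,-.15,.36],rot(117,30))"
```

```text
t: 17.23
ee_pos: [0.4891, -0.2798, 0.1982]
ee_rot: [-0.185, 0.974, -0.024, -0.129]
contact_force: [0.4, -0.1, -1.8]
width: 0.643
t 17.27 at [ 0.489  -0.2805  0.1999] j [-0.53  0.31 -0.07  1.35 -0.21 -0.89] w 0.644
slide cm [  4.04   8.92 -12.39] dr deg [  0.  -45.1   0.2]
t 17.27 at [ 0.489  -0.2805  0.1999] j [-0.53  0.31 -0.07  1.35 -0.21 -0.89] w 0.644
slide cm [  3.05  13.57 -15.76] dr deg [ -0.7 -45.   -5.6]
```

View pics/side10.png

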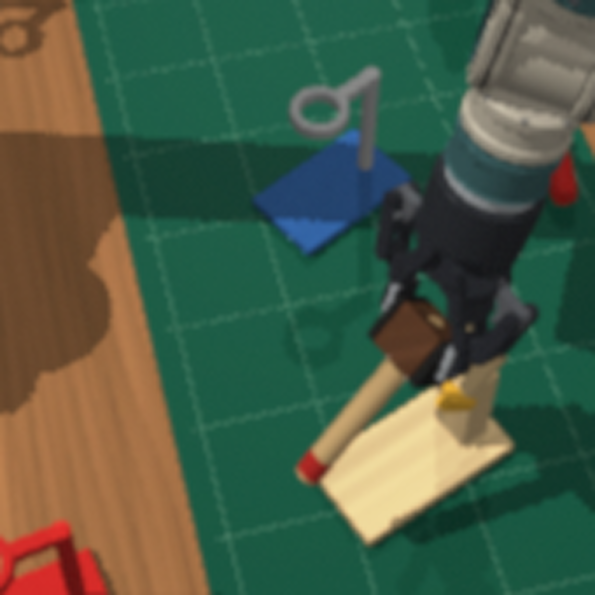

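```bash
python3 -m handwheel '{"slide":[[0.5,0.5,-2.5],[1,1.5,-5],[1.5,3,-7.5],[2,5,-10],[2.4,7.5,-12],[2.7,10,-14],[3,12.5,-15.5],[3,13.5,-15.8]],"dr":[[0,0,0],[0,-5,-1],[-0.2,-13,-2],[-0.3,-21,-3],[-0.4,-29,-4],[-0.5,-36,-5],[-0.7,-42,-5.6],[-0.7,-45,-5.6]],"grip":[1,1,1,1,1,1,1,1]}'
cat >> h.py <<'E'
RING=np.array([.493,-.0022,.143]);RH=rot(117,30);NH=np.array([.012,0,.0058])
def hang(up,dx=0,dy=0): return RING+[dx,dy,up]-RH@NH
E
python3 -c "
from h import *
print(hang(.0));go(hang(.16),RH)"
```

```text
t: 18.27
ee_pos: [0.4497, -0.1498, 0.3615]
ee_rot: [-0.225, 0.939, 0.059, 0.253]
contact_force: [0.2, -0.5, -1.5]
width: 0.641
[0.49967569 0.00120144 0.15402295]
t 18.27 at [ 0.4497 -0.1498  0.3615] j [-0.76 -0.24 -0.36  1.25  0.49 -1.18] w 0.641
slide cm [-7.41 11.21  9.74] dr deg [-0.2  0.1  0. ]
```

```bash
python3 -m handwheel '{"slide":[[-1,1.5,0.6],[-2,3,1.6],[-3.2,5,3],[-4.5,7,5],[-5.8,9,7],[-6.8,10.5,8.7],[-7.4,11.2,9.7],[-7.4,11.2,9.7]],"dr":[[0,0,0],[0,0,0],[0,0,0],[0,0,0],[0,0,0],[0,0,0],[0,0,0],[0,0,0]],"grip":[1,1,1,1,1,1,1,1]}'
python3 -c "
from h import *
for n,b in dict(top=(130,280,190,340),side=(130,280,230,380)).items():
    im,d=env.grab_frame(n);np.savez(f'pics/{n}11.npz',im=im,d=d);cv2.imwrite(f'pics/{n}11.png',cv2.resize(im[b[0]:b[1],b[2]:b[3],::-1],None,fx=4,fy=4,interpolation=cv2.INTER_CUBIC))
s=env.observe();C=R.from_quat(s['ee_rot']).as_matrix();nk=s['ee_pos']+C@NH
for n in('top','side'):print(n,proj(n,[nk,nk+[0,0,.04],nk-[0,0,.11],nk-[0,0,.12]]),proj(n,[RING,RING-[0,0,.012]]))
go(hang(.16),RH)"
```

```text
t: 19.27
ee_pos: [0.4989, 0.0015, 0.3136]
ee_rot: [-0.226, 0.939, 0.059, 0.252]
contact_force: [0.2, -0.0, -1.9]
width: 0.642
top [[266.76522868 179.47731711]
 [266.08336599 173.79044902]
 [268.37834952 192.93106024]
 [268.50875591 194.01867502]] [[268.71443053 198.17196632]
 [268.86012906 199.3613699 ]]
side [[302.49075265 163.42496083]
 [302.9039267  152.72813291]
 [301.45762043 190.17213342]
 [301.37047592 192.42825245]] [[301.02850499 201.10672697]
 [300.93016985 203.65378781]]
t 19.38 at [0.4995 0.0005 0.3146] j [-0.35 -0.28 -0.5   0.97  0.37 -0.75] w 0.638
slide cm [-0.02  0.05  0.07] dr deg [-0.2  0.1  0. ]
```

View pics/side11.png

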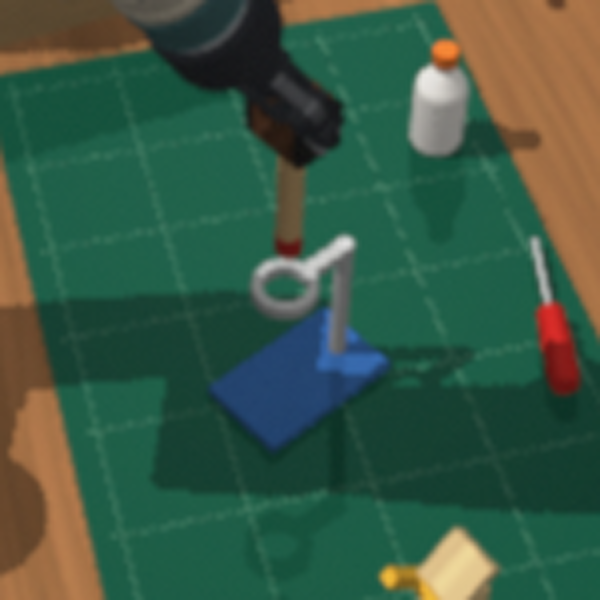

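View pics/top11.png

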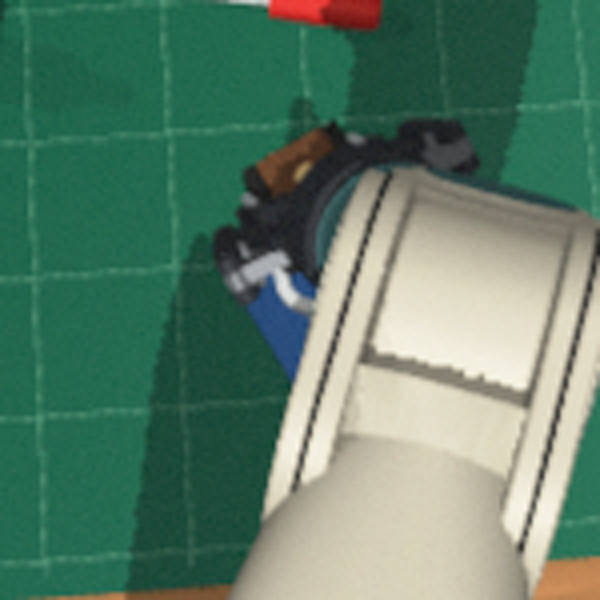

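```bash
python3 -c "
from h import *
d=RH.T@[0,0,-.01];print('1cm down in tool cm',d*100)
go(hang(.125),RH)"
```

```text
1cm down in tool cm [0.5       0.        0.8660254]
t 19.38 at [0.4995 0.0005 0.3146] j [-0.35 -0.28 -0.5   0.97  0.37 -0.75] w 0.638
slide cm [1.73 0.07 3.1 ] dr deg [-0.2  0.1  0. ]
```

```bash
python3 -m handwheel '{"slide":[[0.4,0,0.7],[0.9,0,1.6],[1.3,0,2.4],[1.6,0,2.9],[1.7,0,3.1],[1.7,0,3.1]],"dr":[[0,0,0],[0,0,0],[0,0,0],[0,0,0],[0,0,0],[0,0,0]],"grip":[1,1,1,1,1,1]}'
python3 -c "
from h import *
for n,b in dict(top=(150,250,220,320),side=(140,240,250,350)).items():
    im,d=env.grab_frame(n);cv2.imwrite(f'pics/{n}12.png',cv2.resize(im[b[0]:b[1],b[2]:b[3],::-1],None,fx=6,fy=6,interpolation=cv2.INTER_CUBIC))
s=env.observe();C=R.from_quat(s['ee_rot']).as_matrix();nk=s['ee_pos']+C@NH
for n in('side',):print(n,proj(n,[nk,nk-[0,0,.109],nk-[0,0,.12]]),proj(n,[RING,RING-[0,0,.012]]))
go(hang(.08),RH)"
```

```text
t: 20.12
ee_pos: [0.5002, 0.0008, 0.2791]
ee_rot: [-0.225, 0.939, 0.059, 0.253]
contact_force: [0.5, -0.6, -1.5]
width: 0.647
side [[302.50080241 172.20228087]
 [301.49720983 197.60091117]
 [301.40308562 199.98297958]] [[301.02850499 201.10672697]
 [300.93016985 203.65378781]]
t 20.23 at [0.5005 0.0007 0.2796] j [-0.35 -0.26 -0.56  0.89  0.37 -0.74] w 0.641
slide cm [2.33 0.1  3.92] dr deg [-0.2  0.1  0. ]
```

View pics/side12.png

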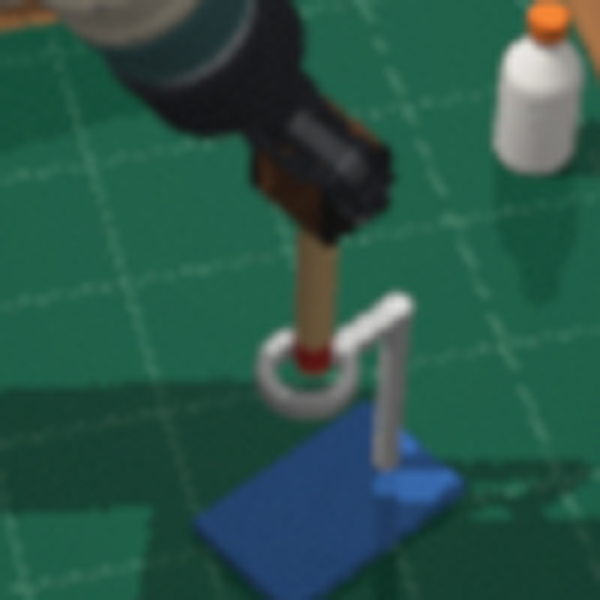

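The side view shows the handle end at (313,365), entering the ring centred at (307,373). It sits about 1 px (2 mm) too far to +x. I'll correct that and lower.

```bash
python3 -c "
from h import *
go(hang(.08,-.0018),RH)"
```

```text
t 20.23 at [0.5005 0.0007 0.2796] j [-0.35 -0.26 -0.56  0.89  0.37 -0.74] w 0.641
slide cm [2.47 0.18 3.84] dr deg [-0.2  0.1  0. ]
```

```bash
python3 -m handwheel '{"slide":[[0.2,0.2,0],[0.6,0.2,0.6],[1,0.2,1.3],[1.5,0.2,2.1],[1.9,0.2,2.9],[2.3,0.2,3.5],[2.5,0.2,3.8],[2.5,0.2,3.8]],"dr":[[0,0,0],[0,0,0],[0,0,0],[0,0,0],[0,0,0],[0,0,0],[0,0,0],[0,0,0]],"grip":[1,1,1,1,1,1,1,1]}'
python3 -c "
from h import *
n='side';b=(150,250,250,350)
im,d=env.grab_frame(n);cv2.imwrite(f'pics/{n}13.png',cv2.resize(im[b[0]:b[1],b[2]:b[3],::-1],None,fx=6,fy=6,interpolation=cv2.INTER_CUBIC))
go(hang(.02,-.0018),RH)"
```

```text
t: 21.22
ee_pos: [0.4972, 0.0012, 0.2338]
ee_rot: [-0.225, 0.939, 0.059, 0.253]
contact_force: [0.7, 0.1, -0.5]
width: 0.645
t 21.27 at [0.4975 0.0012 0.2343] j [-0.35 -0.23 -0.64  0.78  0.37 -0.75] w 0.64
slide cm [2.99 0.01 5.23] dr deg [-0.2  0.1  0. ]
```

View pics/side13.png

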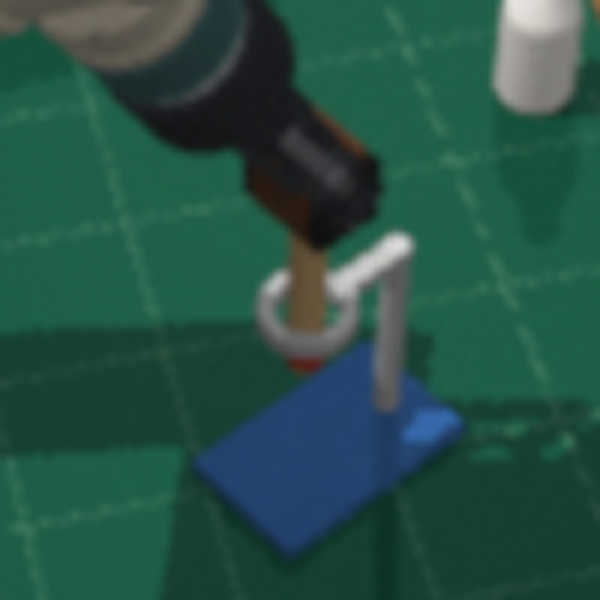

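The handle is through the ring and centred (307,300). I'll keep lowering.

```bash
python3 -m handwheel '{"slide":[[0.4,0,0.7],[0.9,0,1.6],[1.4,0,2.5],[1.9,0,3.4],[2.4,0,4.2],[2.8,0,4.9],[3,0,5.2],[3,0,5.2]],"dr":[[0,0,0],[0,0,0],[0,0,0],[0,0,0],[0,0,0],[0,0,0],[0,0,0],[0,0,0]],"grip":[1,1,1,1,1,1,1,1]}'
python3 -c "
from h import *
n='side';b=(150,250,250,350)
im,d=env.grab_frame(n);cv2.imwrite(f'pics/{n}14.png',cv2.resize(im[b[0]:b[1],b[2]:b[3],::-1],None,fx=6,fy=6,interpolation=cv2.INTER_CUBIC))
go(hang(.0,-.0018),RH)"
```

```text
t: 22.28
ee_pos: [0.4976, 0.001, 0.174]
ee_rot: [-0.225, 0.939, 0.059, 0.253]
contact_force: [0.9, 0.3, -1.6]
width: 0.643
t 22.32 at [0.4979 0.0009 0.1744] j [-0.35 -0.17 -0.73  0.63  0.37 -0.75] w 0.644
slide cm [1.01 0.03 1.77] dr deg [-0.2  0.1  0. ]
```

View pics/side14.png

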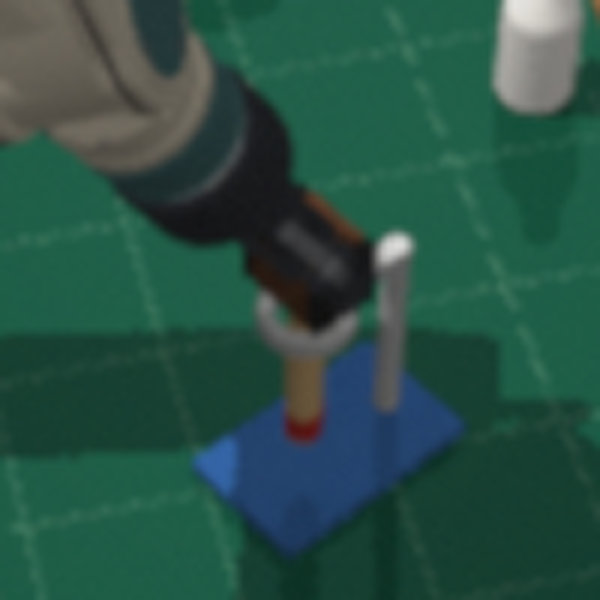

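Lowering slowly while watching the force.

```bash
python3 -m handwheel '{"slide":[[0.15,0,0.26],[0.3,0,0.52],[0.45,0,0.78],[0.6,0,1.04],[0.7,0,1.2],[0.7,0,1.2]],"dr":[[0,0,0],[0,0,0],[0,0,0],[0,0,0],[0,0,0],[0,0,0]],"grip":[1,1,1,1,1,1]}'
python3 -m handwheel '{"slide":[[0.08,0,0.13],[0.15,0,0.26],[0.15,0,0.26]],"dr":[[0,0,0],[0,0,0],[0,0,0]],"grip":[1,1,1]}'
python3 -c "
from h import *
go(hang(.0,-.0018),RH)"
```

```text
t: 23.08
ee_pos: [0.4977, 0.0009, 0.1602]
ee_rot: [-0.225, 0.939, 0.059, 0.253]
contact_force: [-0.2, -0.0, -1.5]
width: 0.643
t: 23.45
ee_pos: [0.4976, 0.001, 0.1571]
ee_rot: [-0.225, 0.939, 0.059, 0.253]
contact_force: [-1.0, 0.2, -1.2]
width: 0.644
t 23.45 at [0.4976 0.001  0.1571] j [-0.35 -0.15 -0.76  0.58  0.37 -0.75] w 0.644
slide cm [0.13 0.01 0.28] dr deg [-0.2  0.1  0. ]
```

```bash
python3 -m handwheel '{"slide":[[0.05,0,0.09],[0.1,0,0.17],[0.1,0,0.17]],"dr":[[0,0,0],[0,0,0],[0,0,0]],"grip":[1,1,1]}'
python3 -m handwheel '{"slide":[[0.05,0,0.09],[0.1,0,0.17],[0.1,0,0.17]],"dr":[[0,0,0],[0,0,0],[0,0,0]],"grip":[1,1,1]}'
python3 -c "
from h import *
n='side';b=(150,250,250,350)
im,d=env.grab_frame(n);cv2.imwrite(f'pics/{n}15.png',cv2.resize(im[b[0]:b[1],b[2]:b[3],::-1],None,fx=6,fy=6,interpolation=cv2.INTER_CUBIC))
go(hang(.0,-.0018),RH)"
```

```text
t: 23.82
ee_pos: [0.4978, 0.001, 0.1554]
ee_rot: [-0.225, 0.939, 0.059, 0.253]
contact_force: [-0.4, 0.5, 0.1]
width: 0.642
t: 24.2
ee_pos: [0.499, 0.001, 0.1554]
ee_rot: [-0.225, 0.939, 0.059, 0.255]
contact_force: [-6.8, 0.1, 10.2]
width: 0.643
t 24.25 at [0.499  0.001  0.1554] j [-0.35 -0.15 -0.76  0.57  0.37 -0.75] w 0.645
slide cm [0.15 0.07 0.08] dr deg [-0.3  0.3  0.1]
```

View pics/side15.png

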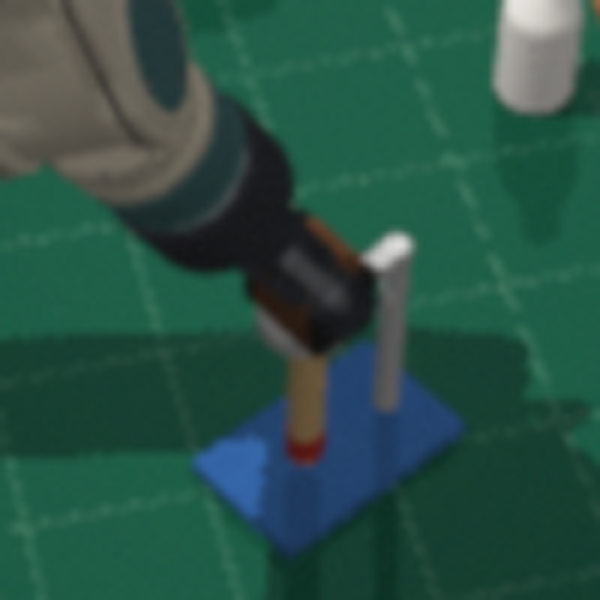

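There is about 11 N of contact on the ring and the neck height agrees within about 1 mm. I'll ease off slightly and release slowly.

```bash
python3 -m handwheel '{"slide":[[-0.05,0,-0.08],[-0.05,0,-0.1],[-0.05,0,-0.1],[-0.05,0,-0.1],[-0.05,0,-0.1],[-0.05,0,-0.1],[-0.05,0,-0.1],[-0.05,0,-0.1]],"dr":[[0,0,0],[0,0,0],[0,0,0],[0,0,0],[0,0,0],[0,0,0],[0,0,0],[0,0,0]],"grip":[1,1,0.35,0.3,0.2,0.1,0,0]}' 30
python3 -c "
from h import *
for n,b in dict(top=(150,250,220,320),side=(150,250,250,350)).items():
    im,d=env.grab_frame(n);cv2.imwrite(f'pics/{n}16.png',cv2.resize(im[b[0]:b[1],b[2]:b[3],::-1],None,fx=6,fy=6,interpolation=cv2.INTER_CUBIC))
"
```

```text
t: 25.25
ee_pos: [0.4989, 0.001, 0.1566]
ee_rot: [-0.225, 0.939, 0.059, 0.255]
contact_force: [0.0, -0.2, 0.1]
width: 0.999
```

View pics/side16.png

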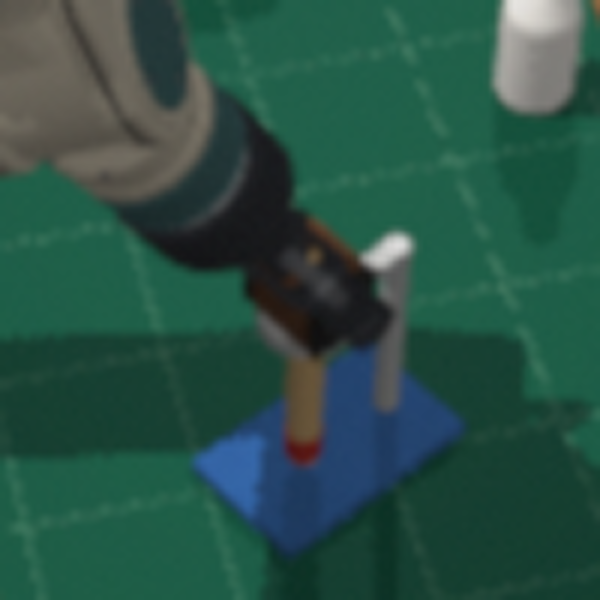

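View pics/top16.png

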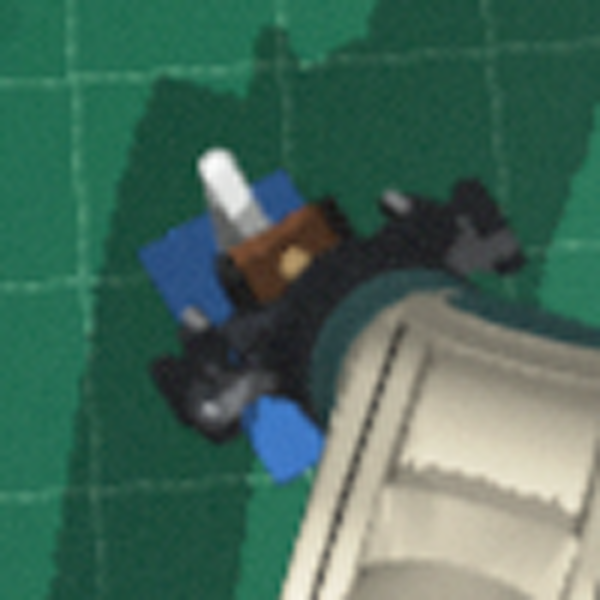

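Fingers are open either side and the mallet hangs. I'll retreat along the tool axis, slowly at first.

```bash
python3 -m handwheel '{"slide":[[0,0,-0.4],[0,0,-1.2],[0,0,-2.5],[0,0,-4.5],[0,0,-7.5],[0,0,-11],[0,0,-14],[0,0,-15]],"dr":[[0,0,0],[0,0,0],[0,0,0],[0,0,0],[0,0,0],[0,0,0],[0,0,0],[0,0,0]],"grip":[0,0,0,0,0,0,0,0]}'
python3 -m handwheel '{"slide":[[-0.5,-1,-1],[-1,-3,-3],[-1.5,-6,-5],[-2,-9,-7],[-2,-12,-8],[-2,-14,-8.5],[-2,-15,-9],[-2,-15,-9]],"dr":[[0,0,0],[0,0,0],[0,0,0],[0,0,0],[0,0,0],[0,0,0],[0,0,0],[0,0,0]],"grip":[0,0,0,0,0,0,0,0]}'
python3 -c "
from h import *
for n,b in dict(top=(150,250,220,320),side=(150,250,250,350)).items():
    im,d=env.grab_frame(n);cv2.imwrite(f'pics/{n}17f.png',im[:,:,::-1]);np.savez(f'pics/{n}17.npz',im=im,d=d);cv2.imwrite(f'pics/{n}17.png',cv2.resize(im[b[0]:b[1],b[2]:b[3],::-1],None,fx=6,fy=6,interpolation=cv2.INTER_CUBIC))
for n in('top','side'):print(n,proj(n,[RING+[0,0,.04],RING-[0,0,.12]]))
"
```

```text
t: 26.35
ee_pos: [0.4317, -0.0337, 0.2886]
ee_rot: [-0.225, 0.938, 0.057, 0.256]
contact_force: [0.3, -0.7, 0.2]
width: 1.0
t: 27.35
ee_pos: [0.4739, -0.1798, 0.3772]
ee_rot: [-0.225, 0.938, 0.058, 0.256]
contact_force: [-0.8, -0.5, -0.8]
width: 1.003
top [[268.20547338 194.01711667]
 [270.04493465 209.03347888]]
side [[301.36653019 192.35125275]
 [300.10336887 225.06945321]]
```

View pics/side17.png

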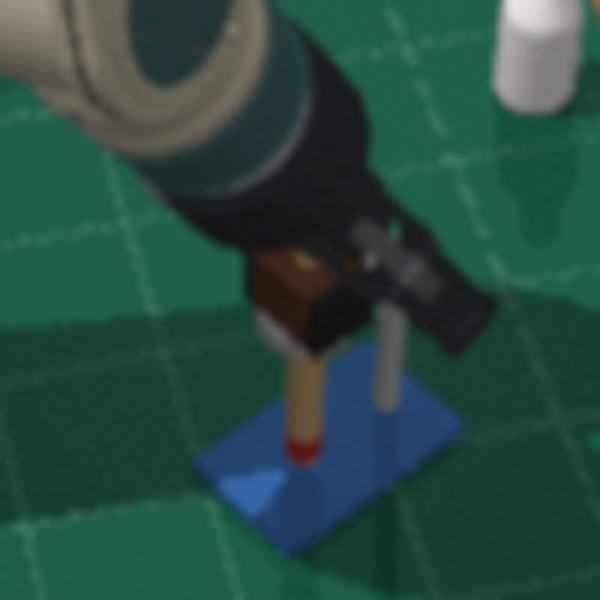

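View pics/top17f.png

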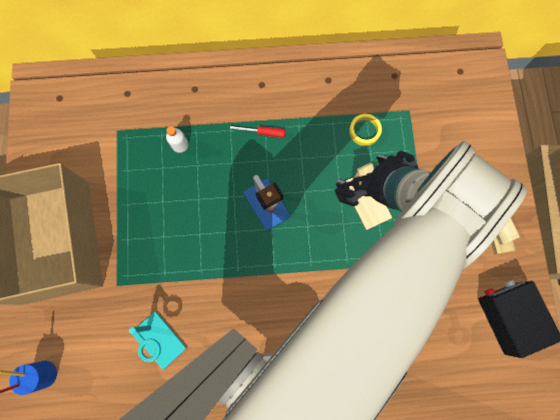

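```bash
python3 -c "
from h import *
for n in('top','side'):
    for k in('0','17'):
        im=np.load(f'pics/{n}{k}.npz')['im'];h=cv2.cvtColor(im,cv2.COLOR_RGB2HSV);o=[]
        for nm,lo,hi in(('tape',(24,150,150),(32,255,255)),('cap',(5,180,160),(14,255,255)),('screw',(173,150,60),(180,255,255))):
            m=cv2.inRange(h,lo,hi);m[:90]=0;m[:,:150]=0;m[:,420:]=0
            kk,l,st,ce=cv2.connectedComponentsWithStats(m);i=1+np.argmax(st[1:,4]);o.append((nm,ce[i].round(1).tolist(),int(st[i,4])))
        print(n,k,o)
"
```

```text
top 0 [('tape', [363.8, 128.9], 351), ('cap', [172.8, 133.0], 15), ('screw', [409.0, 300.0], 1)]Traceback (most recent call last):
  File "<string>", line 8, in <module>
    kk,l,st,ce=cv2.connectedComponentsWithStats(m);i=1+np.argmax(st[1:,4]);o.append((nm,ce[i].round(1).tolist(),int(st[i,4])))
                                                       ~~~~~~~~~^^^^^^^^^^
    return _wrapfunc(a, 'argmax', axis=axis, out=out, **kwds)
    return bound(*args, **kwds)
ValueError: attempt to get argmax of an empty sequence
```

View pics/top17.png

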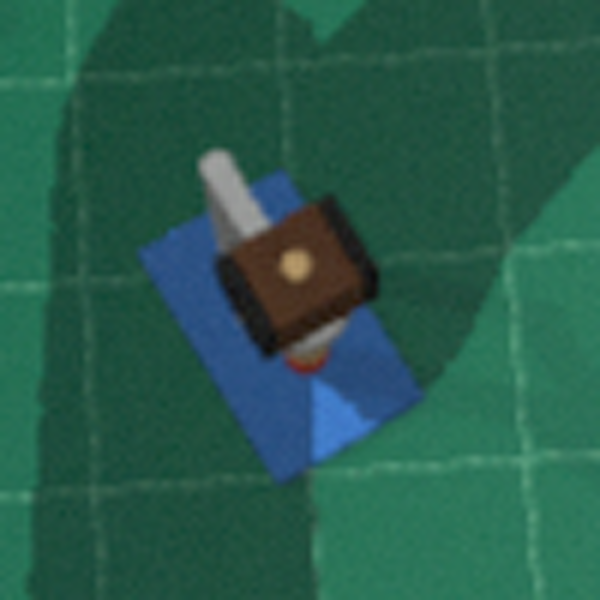

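The top view shows the end-grain dot at (268.9,193.8), against (268.2,194.0) predicted for a hanging mallet, so it is about 2 mm off centre. The glue, tape and screwdriver are at their starting pixels. Handing in.

```bash
python3 -c "
from cell import env
s=env.observe();print(s['t'],s['contact_force'],env.job_done())"
```

```text
the job is handed in; nothing more can be done
27.45 [-0.62641575  0.18008034 -0.11272384] None
```

I laid the mallet in the yellow-pronged rest and let go of it there. Then I re-gripped the head from above, turned the mallet upright and lowered it handle first through the blue holder's ring. I released it at the ring and handed the job in at 27.5 s, with the arm clear.

**Checks that agreed:**
- **Rest:** I felt the prongs at 5–8 N, about 2 mm from the seat I had worked out. Pictures after the release showed the mallet still seated.
- **Ring:** I felt the head land with about 11 N of force. The last top view puts its top about 2 mm sideways of the ring centre, and the handle looks vertical.
- **Other items:** the screwdriver, tape roll and glue bottle look unmoved.

**Checks that failed or disagreed:**
- My numeric before-and-after check on those three items stopped with a mask error, so that result is by eye from the top view only.
- The two cameras differed by up to 4 mm on the mallet's starting position.
- My estimates of where the neck sat in the first grip varied by 5–10 mm. I used the contact force at the prongs to set the final position instead.

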